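# Gang-load the belt sander sled and set its depth

### The arm

A 7-joint arm with a two-finger parallel gripper is mounted at the origin on the work surface. World frame = base frame: x ahead of the robot, y to its left, z up, the work surface at z = 0. Lengths are in mm, angles in rad, forces in N, time in s.
With the tool pointing down it reaches from about 400 to 875 mm from the base axis. Payload 4.4 kg.
Tool frame: the origin (TCP) lies at the very end of the fingers, on their centre line; the grasp point (between the pads) lies ctrl.grip_depth behind it (ctrl.grip_depth is the distance from the TCP to the grasp point, in mm); z points along the fingers, y is the direction in which the jaws open and shut (so a half turn about z gives the same grasp; the last joint's range is limited). The gripper opens to 85 mm and grips with 20 to 120 N. Pads are 22 mm wide; open, the fingers measure 114 mm over their backs; the gripper's body (76 mm by 85 mm) begins 54 mm behind the grasp point. The pads swing forward as they close: fully open they stand 13 mm farther back than shut.
Start: joints at [-1.282, 0.628, 0.038, 1.517, -0.027, 0.996, -0.02], TCP at [225.789, 609.538, 231.313] pointing down, gripper open.
Joint ranges: [-3.06, 3.06], [-0.37, 2.12], [-1.25, 1.32], [0.18, 2.47], [-1.1, 4.24], [0.23, 1.98], [-2.94, 2.94]. Speed limits (rad/s): [2.57, 2.57, 3.14, 3.14, 3.14, 3.14, 3.14].

### API

Orientations are given as [roll, pitch, yaw] about the fixed x, y, z axes, in that order (R = Rz(yaw) Ry(pitch) Rx(roll)).
In Python, from cell import ctrl gives the robot as it stands.
- The arm moves only by the tool servo_tool, never from a script. Its argument "commands" is one flat list of numbers, 5 for each row, row after row: the shift along the tool's x, y, z in units of 25 mm (1.0 is 25 mm), then the turn about the tool's z in units of 6 degrees (1.0 is 6 degrees), then the closure, from 0 (fully open) to 1 (shut). In form: [tx, ty, tz, twist, gripper, tx, ty, tz, twist, gripper, ...]. A call has 1 to 10 rows; each row is the pose to reach, as a shift and turn from the pose commanded when the call began, along the tool's axes at that moment; what a row does not reach only later rows make up. A row lasts 1/12 s, in which the tool goes at most 41.7 mm and 7.16 degrees, less where a joint would pass 70% of its speed; a pose out of reach is approached as far as the arm can. A call with a gripper value outside its range is refused whole. The fingers move at their own pace and stop on an object; the grip force is fixed at half the most. Time passes only in rows, so rows that repeat a pose let the fingers close. It gives the time, the measured TCP pose, the force and the opening at its end, in the units of the state.
- ctrl.read_state(): the state, without advancing time (a new reading comes with each control period).
- ctrl.get_image(name): name is "side" or "top" or "wrist"; returns a dict with "img" (400x640x3 uint8, blue, green, red), "K" (3x3 intrinsics, pixels), "T" (4x4, takes a point from camera to world coordinates). Camera axes: x right, y down, z forward; pixel columns grow to the right and rows downward; lengths in mm; the calibration is good to about 2 mm. A picture is of the moment at which its call begins. There is no depth.
- ctrl.finish_job(): hands the job in, once; it reports no verdict.
The state is a dict: "clock": time; "qpos": joint angles; "qd": joint speeds; "tau": joint torques, N m; "eef_pos": TCP position; "tool_rot": TCP orientation; "force": force on the tool from outside, world axes, zero at the start; "torque": the same for the moment, N m; "width": finger opening in mm.
Only numpy, scipy, OpenCV 4.12 (cv2) and the standard library are available. Lean on these libraries where they do the work, as an engineer would, in place of code of your own. Each camera call takes 0.05 s, during which the arm holds its last target.

### The job

Free the sled's clamp (the T-handle) and lay every wooden handle block flat in the sled's tray, one to a lane, its back end up against the back stop (on the robot's side). Then, with the clamp still free, turn the feed knob a little at a time until the sled's pointer is in line with the tip of the depth flag, and finally lock the clamp again, leaving the pointer on the mark. Never turn the feed knob while the clamp is locked; if something gets knocked or dropped, put it right.

Things in the scene. Friction and masses are not known exactly. Their poses are not given: they have to be found in the camera images.
- sled: Dark steel bed of the sanding sled, 190 x 500 x 18 mm, fixed to the bench; origin under its middle (underside), x axis points away from the robot towards the sanding belt (feed direction), y along its long side to the left. A horizontal belt head 81 mm high stands beyond it, its belt face at x = +111 mm. The belt does not run.
- tray (a point): Centre of the tray floor on the carriage, 32 mm above the bench; axes as the sled's. Aluminium tray 112 (x) x 256 (y) mm; four lanes along x at y = -87, -29, +29, +87 mm, each 40 mm wide between ridges 8 mm high. Back stop: bar 16 mm high, face at x = -48 mm; far end (x = +56 mm) open to the belt. A block against the stop has its centre at x = -3, z = +14 mm.
- pointer (a point): Tip of the thin dark steel pointer on the left (+y) side of the carriage; it moves along the sled's x with the carriage, which carries the tray, slides along x only and resists pushes up to about 15 N.
- mark (a point): Tip of the brass depth flag, which stands on the scale strip left of the pointer and points at it; the two tips are in line when pointer and mark have the same x along the sled (axes parallel to the sled's). At the start the mark is 18 to 42 mm ahead (+x) of the pointer. Its height is 34 mm above the bench, its top 40 mm.
- feed_knob_grip (a point): On the upright axis of the feed knob (right-hand end of the bed), at the height to grip, 55 mm above the bench: a black disc of 48 mm diameter with a bar grip 46 x 14 mm and 32 mm high on it (bar top 62 mm above the bench), white line on one half of the bar.
- feed_knob (a joint): Angle of the feed knob, rad, 0 to 9.2; grows clockwise seen from above. At 0 the bar lies along the sled's x axis; its yaw is the sled's yaw minus this value. Clockwise drives the carriage away from the robot (+x), 5 mm per rad; it stays where it is left.
- clamp_grip (a point): On the upright axis of the clamp's steel T-handle (left-hand end of the bed), at the height to grip, 64 mm above the bench: a bar 62 x 12 mm and 24 mm high (top 74 mm above the bench). A 12 mm collar joins it to a round foot below.
- clamp (a joint): Angle of the clamp T-handle, rad, 0 to 1.5 with a stop at each end; grows clockwise seen from above. At 0 the bar lies along the sled's x axis and the clamp is free (below 0.25); fully clockwise, above 1.25, it is locked. Its bar yaw is the sled's yaw minus this value. Locked at the start.
- block1: Dark wooden knife-handle block, 90 mm long (along its x axis) and 28 mm square, origin at its centre; about 70 g. Four such blocks, all alike, of which two to four are present, lying on the bench in front of the sled.
- block2: Dark wooden knife-handle block, 90 mm long (along its x axis) and 28 mm square, origin at its centre; about 70 g. Four such blocks, all alike, of which two to four are present, lying on the bench in front of the sled.
- block3: Dark wooden knife-handle block, 90 mm long (along its x axis) and 28 mm square, origin at its centre; about 70 g. Four such blocks, all alike, of which two to four are present, lying on the bench in front of the sled.
- block4: Dark wooden knife-handle block, 90 mm long (along its x axis) and 28 mm square, origin at its centre; about 70 g. Four such blocks, all alike, of which two to four are present, lying on the bench in front of the sled.
Mind the look-alikes: they are no part of the job. What is shaped like the block4 but pink is not meant. What is shaped like the block3 but turquoise is not meant.

How it is judged:
By the outcome, as a careful person would: the job done as asked, in the order asked, and still so for the second after the job is handed in, with the robot touching nothing.
Of block1, block2, block3, block4 only 2 to 4 are there at a start; the rules pass over those that are not, and their reading is None.
At some moment in a run one of block1, block2, block3, block4 may be knocked a few centimetres aside while the robot is not near it.
Once in a run the grip may slacken for a moment while it holds something.
It also fails if it takes over 210 s, if anything falls off the work surface, if the arm or the gripper's body presses on something with over 40 N, if the wrist force passes 120 N, or if a joint passes its speed limit or range.

## Working session

There is one attempt and no reset: what is moved stays moved. The work goes in short steps, Python scripts to look and compute and a tool call to move; the robot and the scene stay as the last step left them, time stands still between calls to the robot, and variables do not carry over. Pictures are saved under pics/ and viewed, and the job is handed in when it is done.

Besides the shell and the picture viewer there is one more tool, called after "Call:" as name(argument=value, ...), one argument or row to a line, values as JSON. servo_tool: Moves the arm, as the interface text tells. Its arguments: {"type":"object","properties":{"commands":{"type":"array","items":{"type":"number"}}},"required":["commands"]}

```bash
ls; mkdir -p pics
python3 - <<'E'
from cell import ctrl
import cv2
s=ctrl.read_state();print(s, ctrl.grip_depth)
for n in ["side","top","wrist"]:
    d=ctrl.get_image(n);cv2.imwrite(f"pics/{n}0.png",d["img"]);print(n,d["K"].round(1).tolist(),d["T"].round(3).tolist())
E
```

```text
pics
{'clock': 0.0, 'qpos': array([-1.28181276,  0.62934554,  0.0384312 ,  1.51838342, -0.0270161 ,
        0.99630867, -0.02001547]), 'qd': array([ 0.00111105,  0.00048282, -0.000262  , -0.00016028,  0.00055341,
       -0.00060778,  0.00080645]), 'tau': array([-7.53588620e-05, -5.63398933e+01,  1.22538976e+00, -1.93444633e+01,
        1.07650782e-02,  1.03325781e-02,  7.92553010e-06]), 'eef_pos': array([225.54325837, 608.93476306, 230.38434995]), 'tool_rot': array([-3.13966518e+00,  6.07046987e-06,  2.78679320e+00]), 'force': array([-0.13776181, -0.3103183 ,  0.18252955]), 'torque': array([-0.02268984,  0.0482118 , -0.01332525]), 'width': 85.33464783766158} 18.700000000000003
side [[426.6, 0.0, 321.2], [0.0, 426.6, 204.2], [0.0, 0.0, 1.0]] [[0.735, -0.456, 0.502, -38.681], [-0.678, -0.486, 0.552, -676.678], [-0.008, -0.746, -0.666, 792.849], [0.0, 0.0, 0.0, 1.0]]
top [[444.8, 0.0, 321.3], [0.0, 444.8, 198.2], [0.0, 0.0, 1.0]] [[-0.019, -0.993, 0.117, 348.971], [-1.0, 0.017, -0.016, -56.836], [0.013, -0.117, -0.993, 1294.248], [0.0, 0.0, 0.0, 1.0]]
wrist [[288.8, 0.0, 320.3], [0.0, 288.8, 197.8], [0.0, 0.0, 1.0]] [[0.347, 0.902, 0.258, 159.586], [0.938, -0.332, -0.099, 633.981], [-0.003, 0.276, -0.961, 372.931], [0.0, 0.0, 0.0, 1.0]]
```

View pics/top0.png

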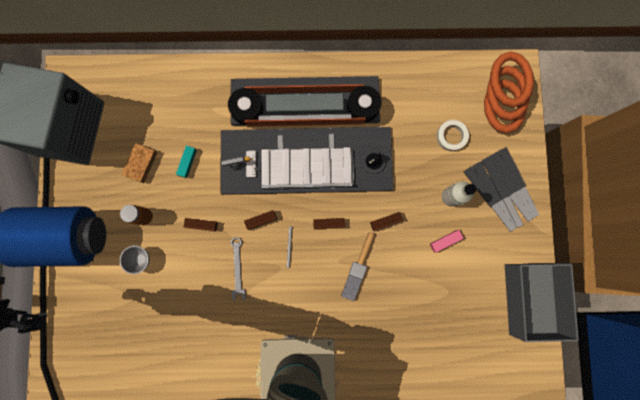

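View pics/side0.png

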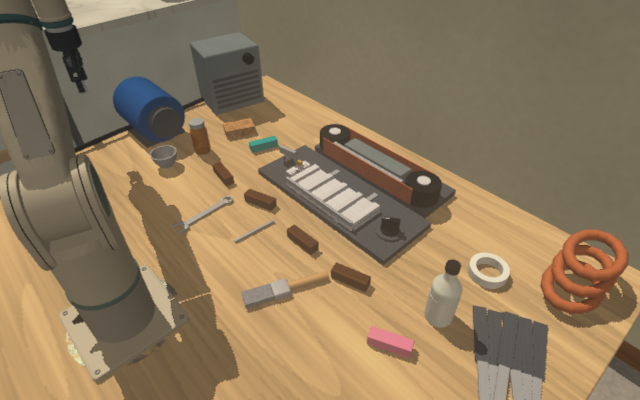

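View pics/wrist0.png

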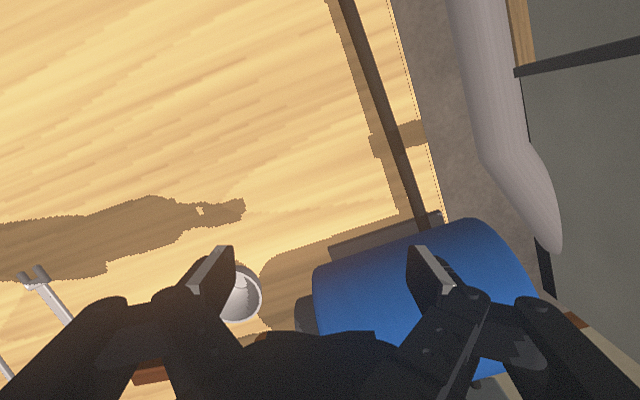

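```bash
cat > h.py <<'E'
import numpy as np, cv2
from cell import ctrl
def ray(d,u,v):
    K,T=d["K"],d["T"]; r=T[:3,:3]@np.linalg.solve(K,[u,v,1.]); return T[:3,3],r/np.linalg.norm(r)
def onz(d,u,v,z):
    o,r=ray(d,u,v); return o+r*(z-o[2])/r[2]
def tri(obs):
    A=np.zeros((3,3));b=np.zeros(3);L=[]
    for d,u,v in obs:
        o,r=ray(d,u,v);P=np.eye(3)-np.outer(r,r);A+=P;b+=P@o;L.append((P,o))
    p=np.linalg.solve(A,b); return p,[float(np.linalg.norm(P@(p-o))) for P,o in L]
def proj(d,p):
    T=d["T"];c=T[:3,:3].T@(np.asarray(p,float)-T[:3,3]);q=d["K"]@c;return q[:2]/q[2]
def snap(n,name,crop=None,sc=1):
    d=ctrl.get_image(n);im=d["img"]
    if crop: 
        x0,y0,x1,y1=crop;im=im[y0:y1,x0:x1]
    cv2.imwrite(f"pics/{name}.png",cv2.resize(im,None,fx=sc,fy=sc,interpolation=cv2.INTER_NEAREST));return d
def brown(im):
    hsv=cv2.cvtColor(im,cv2.COLOR_BGR2HSV);return hsv
E
python3 - <<'E'
from h import *
d=snap("top","t1",(170,120,410,240),3.3)
s=snap("side","s1",(200,120,440,300),3.3)
w=ctrl.get_image("top")
for n,u,v in (("b",200,224),("b",261,220),("wood",300,300),("sp",140,163),("bed",230,185),("b",387,221)): print(n,cv2.cvtColor(d["img"][v-2:v+3,u-2:u+3],cv2.COLOR_BGR2HSV).reshape(-1,3).mean(0))
for u,v in ((261,200),(298,240),(302,239)): print(cv2.cvtColor(s["img"][v-2:v+3,u-2:u+3],cv2.COLOR_BGR2HSV).reshape(-1,3).mean(0))
E
```

```text
b [  9.84 180.72  72.36]
b [ 10.2  184.08  72.16]
wood [ 17.12 129.32 186.52]
sp [ 14.4  162.88 171.  ]
bed [71.2  11.6  68.64]
b [  9.84 181.4   70.16]
[ 13.72 122.56 101.24]
[ 14.36 114.08  92.2 ]
[ 13.   126.48 110.88]
```

View pics/t1.png

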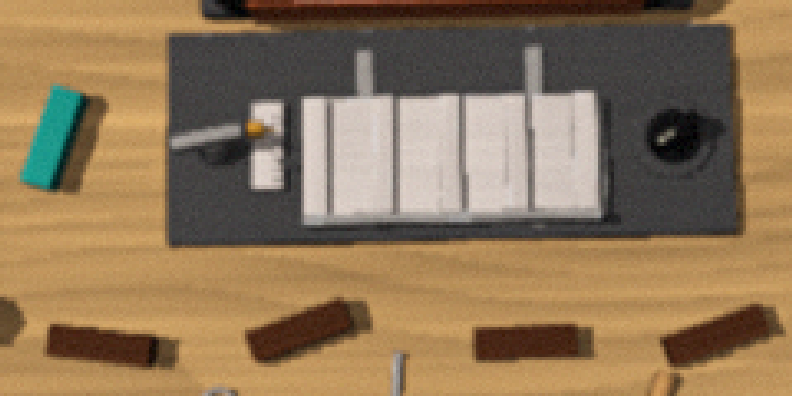

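View pics/s1.png

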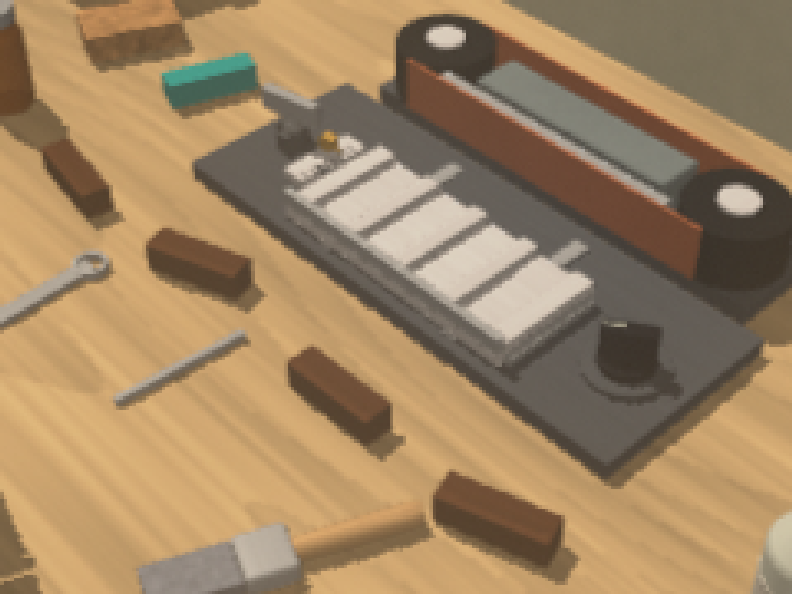

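```bash
cat >> h.py <<'E'
def blocks(d,side=False):
    hsv=cv2.cvtColor(d["img"],cv2.COLOR_BGR2HSV)
    m=cv2.inRange(hsv,(5,135 if not side else 90,40),(16,255,95 if not side else 150))
    m=cv2.morphologyEx(m,cv2.MORPH_OPEN,np.ones((3,3),np.uint8))
    out=[]
    for c in cv2.findContours(m,cv2.RETR_EXTERNAL,cv2.CHAIN_APPROX_NONE)[0]:
        a=cv2.contourArea(c)
        if 120<a<1200: out.append((a,cv2.minAreaRect(c),c))
    return out
E
python3 - <<'E'
from h import *
d=ctrl.get_image("top");s=ctrl.get_image("side")
for a,r,c in blocks(d):
    if not(150<r[0][1]<300):continue
    b=cv2.boxPoints(r);w=np.array([onz(d,u,v,28)[:2] for u,v in b])
    e1=w[1]-w[0];e2=w[2]-w[1]
    if np.linalg.norm(e1)<np.linalg.norm(e2):e1,e2=e2,e1
    print(r[0],a,w.mean(0).round(1),np.linalg.norm(e1).round(1),np.linalg.norm(e2).round(1),"yaw",round(np.degrees(np.arctan2(e1[1],e1[0]))%180,1), "sidepx", proj(s,[*w.mean(0),14]).round(1))
hsv=cv2.cvtColor(d["img"],cv2.COLOR_BGR2HSV)
m=cv2.inRange(hsv,(0,0,30),(180,70,95));m[:,:200]=0;m[:,410:]=0;m[:126]=0;m[205:]=0
m=cv2.morphologyEx(m,cv2.MORPH_CLOSE,np.ones((5,5)))
c=max(cv2.findContours(m,cv2.RETR_EXTERNAL,cv2.CHAIN_APPROX_NONE)[0],key=cv2.contourArea)
r=cv2.minAreaRect(c);print(r)
b=cv2.boxPoints(r);w=np.array([onz(d,u,v,18)[:2] for u,v in b]);print(w.round(1),w.mean(0),np.linalg.norm(np.diff(w,axis=0),axis=1))
S=[]
for a,r,c in blocks(s,True): print("side",np.round(r[0],1),a)
E
```

```text
(630.1829833984375, 267.3536682128906) 156.0 [ 285.3 -950.5] 80.1 54.1 yaw 125.4 sidepx [667.2 659.4]
(575.5, 251.0) 152.0 [ 334.3 -797.8] 62.4 37.4 yaw 175.0 sidepx [563.2 517.5]
(329.0, 223.5) 242.0 [425.  -97.1] 85.6 25.7 yaw 89.0 sidepx [303.  239.2]
(199.66156005859375, 224.2077178955078) 220.0 [429.5 269.8] 86.3 23.8 yaw 81.9 sidepx [223.8 173.3]
(386.9000549316406, 221.300048828125) 269.5 [ 428.4 -262.6] 93.8 28.0 yaw 108.3 sidepx [351.1 276.6]
(260.55487060546875, 220.00608825683594) 269.5 [438.4  97.4] 88.5 29.4 yaw 109.4 sidepx [260.8 199.6]
(606.4923706054688, 198.4384765625) 194.0 [ 483.3 -901.1] 94.8 40.2 yaw 96.1 sidepx [673.3 497.5]
(574.6124877929688, 178.72665405273438) 159.0 [ 542.5 -813.2] 71.9 44.3 yaw 148.2 sidepx [626.5 425.8]
(570.24072265625, 156.40249633789062) 126.5 [ 608.5 -805.9] 54.2 46.1 yaw 104.0 sidepx [635.9 396.6]
((305.9848937988281, 159.80467224121094), (64.11528778076172, 171.37255859375), 88.75463104248047)
[[ 706.7  217.8]
 [ 710.5 -286.3]
 [ 519.6 -283.3]
 [ 517.   212.2]] [613.43950033 -34.87887614] [504.08798254 190.94558603 495.53788557]
side [630.8 355.2] 414.0
side [350.2 276.9] 617.0
side [581.9 288.6] 1116.5
side [594.2 246.9] 346.5
side [302.4 239.1] 472.0
side [260.  199.6] 395.5
side [222.4 173.2] 259.0
side [385.1 152.2] 361.5
side [240.1 132.5] 187.0
side [199.8 141.2] 406.0
```

Call:
servo_tool(
  commands=[-18.2, -10.7, -2.8, 10.9, 0, -18.2, -10.7, -2.8, 10.9, 0, -18.2, -10.7, -2.8, 10.9, 0, -18.2, -10.7, -2.8, 10.9, 0, -18.2, -10.7, -2.8, 10.9, 0, -18.2, -10.7, -2.8, 10.9, 0, -18.2, -10.7, -2.8, 10.9, 0, -18.2, -10.7, -2.8, 10.9, 0, -18.2, -10.7, -2.8, 10.9, 0, -18.2, -10.7, -2.8, 10.9, 0],
)

```text
clock: 1.23
eef_pos: [487.9, 288.0, 286.6]
tool_rot: [3.141, -0.0, 1.64]
force: [0.5, 0.9, -0.2]
width: 85.5
```

```bash
cat >> h.py <<'E'
def go(x,y,z,yaw,frm=None):
    """print units for a world target (yaw deg) from measured pose"""
    s=ctrl.read_state();p=np.array(frm[:3] if frm else s["eef_pos"]);yw=np.radians(frm[3]) if frm else s["tool_rot"][2]
    D=np.array([x,y,z])-p;tx=np.array([np.cos(yw),np.sin(yw),0]);ty=np.array([np.sin(yw),-np.cos(yw),0])
    dy=(yaw-np.degrees(yw)+180)%360-180
    print("t",round(s["clock"],1),"at",p.round(1),round(np.degrees(yw),1),"rpy",s["tool_rot"].round(3),"F",s["force"].round(1),"w",round(s["width"],1))
    print("->",(D@tx/25).round(2),(D@ty/25).round(2),(-D[2]/25).round(2),"tw",round(-dy/6,2))
E
python3 -c "
from h import *
go(560,200,300,94)
"
```

```text
t 1.2 at [487.9 288.  286.6] 94.0 rpy [ 3.141 -0.     1.64 ] F [ 0.5  0.9 -0.2] w 85.5
-> -3.71 2.63 -0.54 tw -0.0
```

Call:
servo_tool(
  commands=[-3.7, 2.6, -0.5, 0, 0, -3.7, 2.6, -0.5, 0, 0, -3.7, 2.6, -0.5, 0, 0, -3.7, 2.6, -0.5, 0, 0, -3.7, 2.6, -0.5, 0, 0],
)

```text
clock: 1.65
eef_pos: [559.9, 199.8, 298.8]
tool_rot: [3.141, 0.0, 1.641]
force: [0.8, 0.5, -0.6]
width: 85.4
```

```bash
python3 -c "
from h import *
go(560,200,300,94)
d=snap('wrist','w1')
np.save('w1.npy',d,allow_pickle=True)
"
```

```text
t 1.6 at [559.9 199.8 298.8] 94.0 rpy [3.141 0.    1.641] F [ 0.8  0.5 -0.6] w 85.4
-> 0.01 0.01 -0.05 tw 0.0
```

View pics/w1.png

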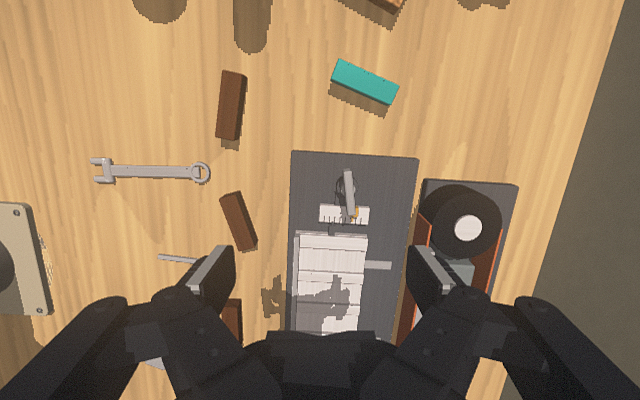

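```bash
python3 -c "
from h import *
d=np.load('w1.npy',allow_pickle=True).item();im=d['img'][140:260,280:420]
cv2.imwrite('pics/w1c.png',cv2.resize(im,None,fx=5,fy=5,interpolation=cv2.INTER_CUBIC))
t=snap('top','t2',(200,120,300,200),8);np.save('t2.npy',t,allow_pickle=True)
s=snap('side','s2',(260,130,360,200),8);np.save('s2.npy',s,allow_pickle=True)
"
```

```text
(no output)
```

View pics/w1c.png

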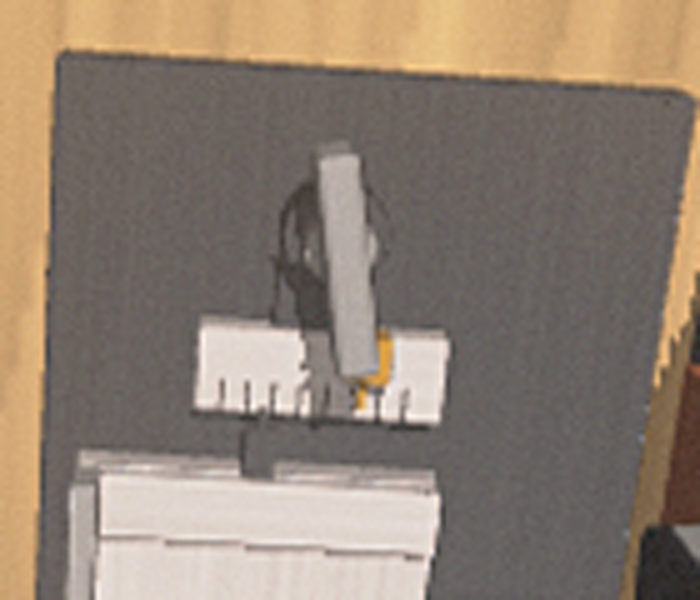

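View pics/s2.png

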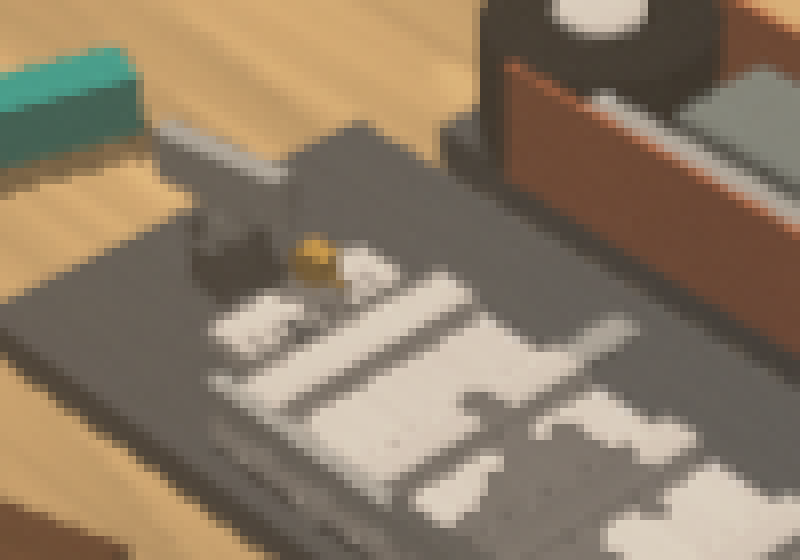

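View pics/t2.png

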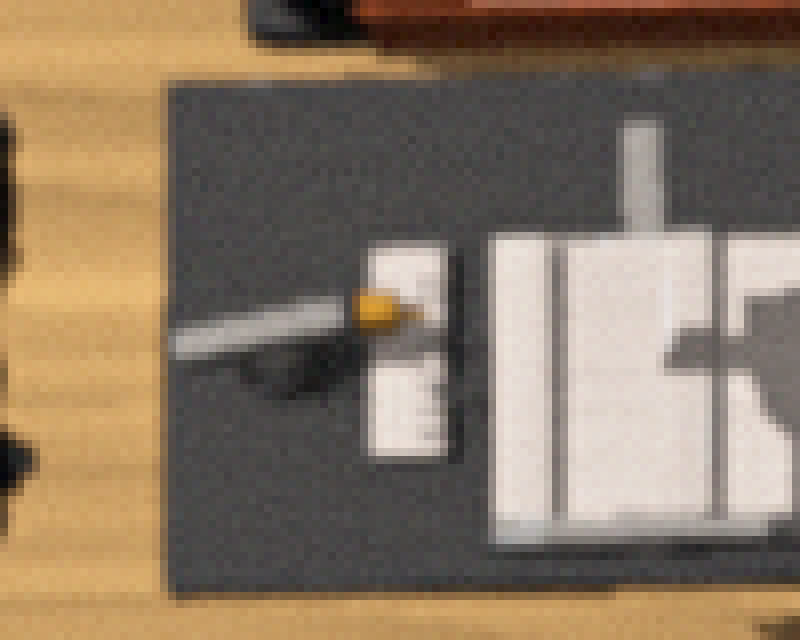

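```bash
python3 -c "
from h import *
w=np.load('w1.npy',allow_pickle=True).item();t=np.load('t2.npy',allow_pickle=True).item();s=np.load('s2.npy',allow_pickle=True).item()
W=lambda a,b:(w,280+a/5-.4,140+b/5-.4)
T=lambda a,b:(t,200+a/8-.4,120+b/8-.4)
S=lambda a,b:(s,260+a/8-.4,130+b/8-.4)
print('clamp',tri([W(348,264),T(257,328),S(222,152)]),tri([W(348,264),T(257,328)]))
e=[onz(*W(338,153),74),onz(*W(358,373),74)];print('bar ends',e,np.linalg.norm(e[0]-e[1]),np.degrees(np.arctan2(*(e[0]-e[1])[[1,0]])))
print('bed corners', onz(*W(58,53),18),onz(*W(690,95),18))
print('bed corners top', onz(*T(165,85),18),onz(*T(170,595),18))
print('flag tip w',onz(*W(361,405),34),'top',onz(*T(425,313),34))
print('pointer w',onz(*W(246,425),34))
"
```

```text
clamp (array([601.02824741, 172.92196035,  70.53297977]), [1.136366529188969, 1.9205623980420035, 0.8252924479166175]) (array([601.58971519, 172.60478463,  69.07424064]), [1.4862512393495966, 1.486251239349587])
bar ends [array([594.02974366, 203.52284775,  74.        ]), array([605.19341056, 144.17632438,  74.        ])] 60.38739350839551 100.6534078833328
bed corners [515.87081913 216.96280399  18.        ] [701.47421189 217.84264126  18.        ]
bed corners top [704.83047967 216.01827911  18.        ] [516.2696     212.71908124  18.        ]
flag tip w [612.63353241 120.38627777  34.        ] top [614.89104739 118.71909594  34.        ]
pointer w [578.67570966 111.53549899  34.        ]
```

```bash
python3 -c "
from h import *
go(600.5,173.5,105,100.6)
"
```

```text
t 1.8 at [557.6 203.9 298.2] 94.4 rpy [-3.140e+00 -1.000e-03  1.648e+00] F [0.7 0.7 0.6] w 85.6
-> -1.34 1.62 7.73 tw -1.03
```

Call:
servo_tool(
  commands=[-1.3, 1.6, 7.7, -1.0, 0, -1.3, 1.6, 7.7, -1.0, 0, -1.3, 1.6, 7.7, -1.0, 0, -1.3, 1.6, 7.7, -1.0, 0, -1.3, 1.6, 7.7, -1.0, 0, -1.3, 1.6, 7.7, -1.0, 0, -1.3, 1.6, 7.7, -1.0, 0, -1.3, 1.6, 7.7, -1.0, 0],
)

```text
clock: 2.47
eef_pos: [601.3, 174.4, 107.6]
tool_rot: [3.14, -0.001, 1.752]
force: [0.1, 0.8, 0.8]
width: 85.4
```

```bash
python3 -c "
from h import *
d=snap('wrist','w2');np.save('w2.npy',d,allow_pickle=True)
go(600.5,173.5,46,100.6)
print(proj(d,[600.5,173.5,74]))
"
```

```text
t 2.5 at [601.8 174.5 108.4] 100.4 rpy [ 3.138e+00 -1.000e-03  1.752e+00] F [ 0.3  0.3 -1. ] w 85.2
-> -0.03 -0.06 2.5 tw -0.04
[319.21425092 227.98751315]
```

View pics/w2.png

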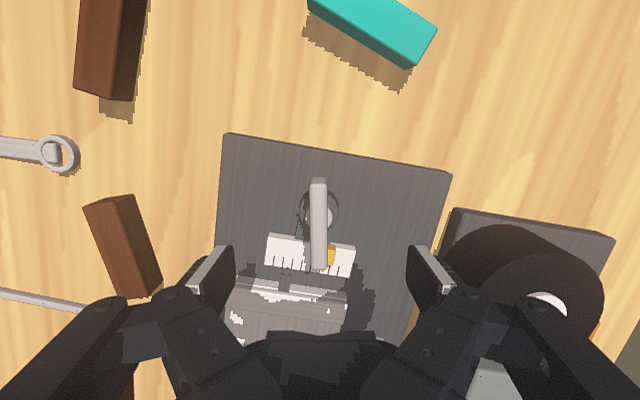

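```bash
python3 -c "
from h import *
d=np.load('w2.npy',allow_pickle=True).item();im=d['img'][160:300,250:390]
cv2.imwrite('pics/w2c.png',cv2.resize(im,None,fx=4,fy=4,interpolation=cv2.INTER_CUBIC))
a=onz(d,318,178.5,74);b=onz(d,318.5,268,74);print(a,b,(a+b)/2,np.linalg.norm(a-b))
"
```

```text
[593.80339667 205.88194729  74.        ] [605.29562618 144.59701936  74.        ] [599.54951142 175.23948333  74.        ] 62.35313728739118
```

View pics/w2c.png

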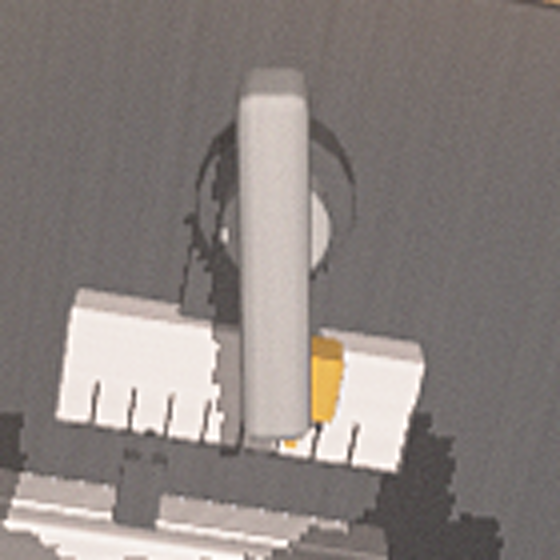

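Call:
servo_tool(
  commands=[-0.03, -0.06, 0.8, 0, 0, -0.03, -0.06, 1.7, 0, 0, -0.03, -0.06, 2.4, 0, 0, -0.03, -0.06, 2.5, 0, 0.3, -0.03, -0.06, 2.5, 0, 1, -0.03, -0.06, 2.5, 0, 1, -0.03, -0.06, 2.5, 0, 1, -0.03, -0.06, 2.5, 0, 1, -0.03, -0.06, 2.5, 0, 1, -0.03, -0.06, 2.5, 0, 1],
)

```text
clock: 3.35
eef_pos: [600.5, 172.1, 45.3]
tool_rot: [3.14, -0.001, 1.75]
force: [-1.0, 0.7, 7.6]
width: 15.8
```

```bash
python3 -c "
from h import *
go(600.5,173.5,46,180)
"
```

```text
t 3.4 at [600.5 172.1  45.3] 100.3 rpy [ 3.14e+00 -1.00e-03  1.75e+00] F [-1.   0.7  7.6] w 15.8
-> 0.06 0.01 -0.03 tw -13.29
```

Call:
servo_tool(
  commands=[0, 0, 0, 0, 1, 0, 0, 0, 0, 1, 0, 0, 0, -1, 1, 0, 0, 0, -2, 1, 0, 0, 0, -3, 1, 0, 0, 0, -4, 1, 0, 0, 0, -5, 1, 0, 0, 0, -6, 1, 0, 0, 0, -7, 1, 0, 0, 0, -7, 1],
)

```text
clock: 4.18
eef_pos: [600.5, 172.1, 45.3]
tool_rot: [3.139, 0.001, 2.487]
force: [-1.8, 0.9, 7.1]
width: 15.4
```

```bash
python3 -c "
from h import *
go(600.5,173.5,46,179.5)
print(ctrl.read_state()['torque'])
"
```

```text
t 4.2 at [600.5 172.1  45.3] 142.5 rpy [3.139e+00 1.000e-03 2.487e+00] F [-1.8  0.9  7.1] w 15.4
-> 0.04 0.05 -0.03 tw -6.16
[0.11288296 0.26011208 0.06023567]
```

Call:
servo_tool(
  commands=[0, 0, 0, -1, 1, 0, 0, 0, -2, 1, 0, 0, 0, -3, 1, 0, 0, 0, -4, 1, 0, 0, 0, -5, 1, 0, 0, 0, -5.7, 1, 0, 0, 0, -6.1, 1, 0, 0, 0, -6.1, 1],
)

```text
clock: 4.85
eef_pos: [600.6, 172.1, 45.3]
tool_rot: [3.14, 0.002, 3.123]
force: [-2.5, -0.6, 7.2]
width: 15.6
```

```bash
python3 -c "
from h import *
go(600.5,173.5,46,179.5)
print(ctrl.read_state()['torque'])
snap('top','t3',(200,120,300,200),8)
"
```

```text
t 4.8 at [600.6 172.1  45.3] 179.0 rpy [3.140e+00 2.000e-03 3.123e+00] F [-2.5 -0.6  7.2] w 15.6
-> 0.01 0.05 -0.03 tw -0.09
[0.08454171 0.36697753 0.05571576]
```

View pics/t3.png

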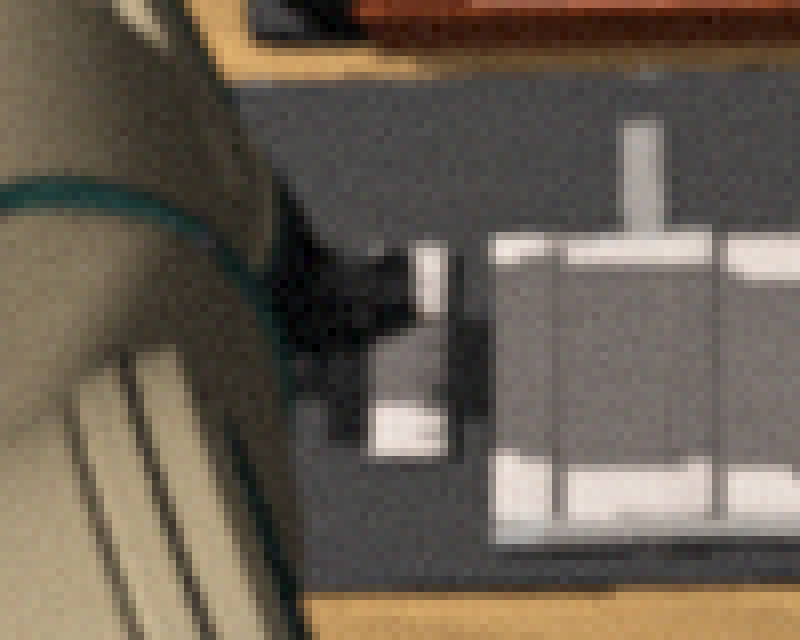

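Call:
servo_tool(
  commands=[0, 0, 0, 0, 0, 0, 0, 0, 0, 0, 0, 0, 0, 0, 0, 0, 0, -0.3, 0, 0, 0, 0, -1.5, 0, 0, 0, 0, -3, 0, 0, 0, 0, -5, 0, 0, 0, 0, -6, 0, 0, 0, 0, -8, 0, 0, 0, 0, -8.6, 0, 0],
)

```text
clock: 5.73
eef_pos: [601.1, 172.1, 263.9]
tool_rot: [3.14, 0.006, 3.122]
force: [0.8, 0.3, -0.2]
width: 85.5
```

```bash
python3 -c "
from h import *
go(630,-35,260,180)
"
```

```text
t 5.7 at [601.1 172.1 263.9] 178.9 rpy [3.14  0.006 3.122] F [ 0.8  0.3 -0.2] w 85.5
-> -1.32 -8.26 0.16 tw -0.19
```

Call:
servo_tool(
  commands=[-1.3, -8.3, 0.1, -0.2, 0, -1.3, -8.3, 0.1, -0.2, 0, -1.3, -8.3, 0.1, -0.2, 0, -1.3, -8.3, 0.1, -0.2, 0, -1.3, -8.3, 0.1, -0.2, 0, -1.3, -8.3, 0.1, -0.2, 0, -1.3, -8.3, 0.1, -0.2, 0, -1.3, -8.3, 0.1, -0.2, 0],
)

```text
clock: 6.4
eef_pos: [627.8, -36.0, 256.3]
tool_rot: [3.141, -0.0, -3.141]
force: [0.4, 0.8, -1.3]
width: 85.2
```

```bash
python3 -c "
from h import *
d=snap('wrist','w3');np.save('w3.npy',d,allow_pickle=True)
go(630,-35,260,180)
"
```

```text
t 6.5 at [627.8 -34.6 256.3] -179.8 rpy [ 3.14  -0.    -3.139] F [0.3 0.7 0.1] w 85.4
-> -0.09 -0.02 -0.15 tw 0.03
```

View pics/w3.png

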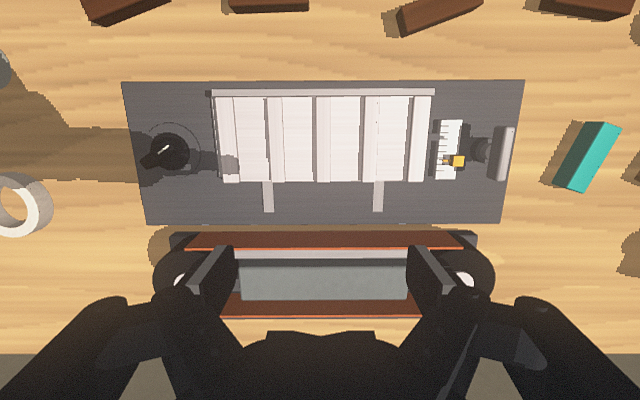

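```bash
python3 -c "
from h import *
d=np.load('w3.npy',allow_pickle=True).item();im=d['img']
cv2.imwrite('pics/w3a.png',cv2.resize(im[70:230,110:330],None,fx=3.6,fy=3.6,interpolation=cv2.INTER_CUBIC))
cv2.imwrite('pics/w3b.png',cv2.resize(im[70:230,320:540],None,fx=3.6,fy=3.6,interpolation=cv2.INTER_CUBIC))
"
```

```text
(no output)
```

View pics/w3a.png

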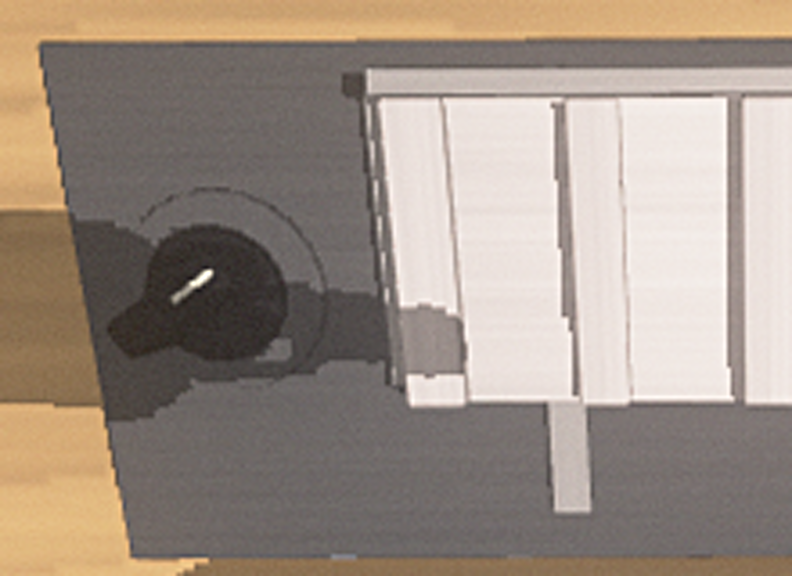

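View pics/w3b.png

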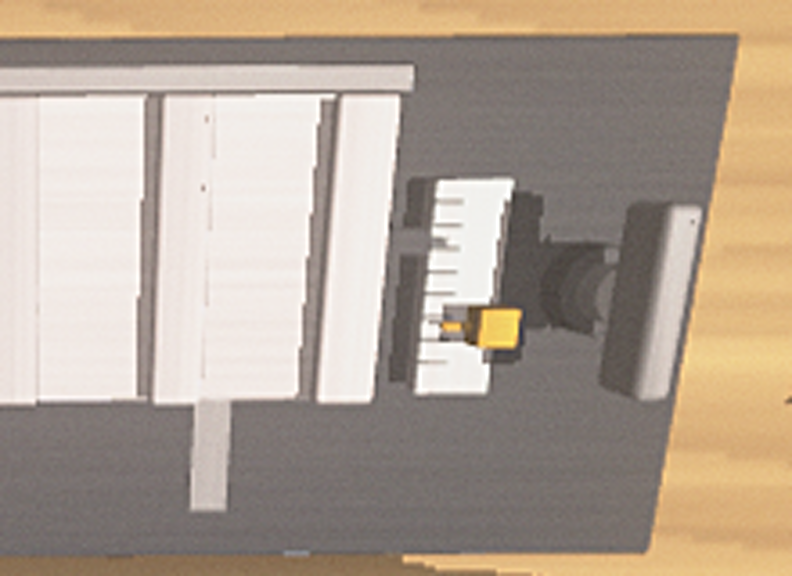

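```bash
python3 -c "
from h import *
d=np.load('w3.npy',allow_pickle=True).item()
print('cam',d['T'][:3,3])
A=lambda a,b:(d,110+a/3.6-.4,70+b/3.6-.4)
B=lambda a,b:(d,320+a/3.6-.4,70+b/3.6-.4)
c=[onz(*p,18) for p in (A(40,43),B(738,36),B(648,553),A(132,557))]
for x in c: print(x.round(1))
m=np.mean(c,0);print('mean',m,[np.linalg.norm(c[i]-c[i-1]).round(1) for i in range(4)])
for i,j in ((0,1),(3,2)): v=c[j]-c[i];print('yaw',np.degrees(np.arctan2(-v[0],v[1])))
for i,j in ((0,3),(1,2)): v=c[j]-c[i];print('yaw',np.degrees(np.arctan2(v[1],v[0])))
print('floor/stop',onz(*A(500,97),32),onz(*B(250,96),32), 'stop top inner edge',onz(*A(500,95),48))
print('tray far',onz(*A(500,403),32),onz(*B(250,402),32))
print('lane edges top of ridge z40: ',[onz(*p,40)[1].round(1) for p in (A(452,250),A(622,250),A(745,250),B(37,250),B(155,250),B(207,250),B(325,250))])
print('lane floor',[onz(*p,32)[1].round(1) for p in (A(455,250),A(568,250),A(730,250),B(143,250),B(308,250))])
print('tray side',onz(*A(368,100),48),onz(*B(413,68),48),onz(*B(413,90),48))
print('pointer',onz(*B(446,241),34),'flag',onz(*B(444,327),34))
print('clamp',onz(*B(684,208),74),onz(*B(652,398),74))
"
```

```text
cam [557.40006636 -35.82827051 398.74298641]
[ 518.2 -281.6   18. ]
[515.3 214.6  18. ]
[703.3 216.4  18. ]
[ 705.8 -281.    18. ]
mean [610.66034638 -32.91320098  18.        ] [np.float64(187.6), np.float64(496.1), np.float64(188.0), np.float64(497.4)]
yaw 0.3447191663556506
yaw 0.293590418940721
yaw 0.16966024959713374
yaw 0.5493667157840866
floor/stop [ 536.24409215 -122.26822067   32.        ] [535.66697278  46.41451776  32.        ] stop top inner edge [ 536.56444165 -118.45671058   48.        ]
tray far [ 640.71361994 -129.26661291   32.        ] [640.03536932  53.42576614  32.        ]
lane edges top of ridge z40:  [np.float64(-140.0), np.float64(-82.3), np.float64(-40.6), np.float64(-24.3), np.float64(15.7), np.float64(33.4), np.float64(73.4)]
lane floor [np.float64(-141.2), np.float64(-102.0), np.float64(-45.9), np.float64(12.7), np.float64(69.9)]
tray side [ 538.13766011 -160.69075751   48.        ] [528.16115783  93.84836963  48.        ] [534.73029143  94.57358399  48.        ]
pointer [582.80371128 116.53541692  34.        ] flag [612.46800734 119.3662401   34.        ]
clamp [570.0789032  170.89331952  74.        ] [629.04839071 171.42588701  74.        ]
```

```bash
python3 -c "
from h import *
go(438.4,97.4,140,109.4)
"
```

```text
t 6.5 at [627.8 -34.6 256.3] -179.8 rpy [ 3.14  -0.    -3.139] F [0.3 0.7 0.1] w 85.4
-> 7.56 5.3 4.65 tw 11.79
```

Call:
servo_tool(
  commands=[7.6, 5.3, 4.6, 11.8, 0, 7.6, 5.3, 4.6, 11.8, 0, 7.6, 5.3, 4.6, 11.8, 0, 7.6, 5.3, 4.6, 11.8, 0, 7.6, 5.3, 4.6, 11.8, 0, 7.6, 5.3, 4.6, 11.8, 0, 7.6, 5.3, 4.6, 11.8, 0, 7.6, 5.3, 4.6, 11.8, 0, 7.6, 5.3, 4.6, 11.8, 0, 7.6, 5.3, 4.6, 11.8, 0],
)

```text
clock: 7.28
eef_pos: [437.1, 98.5, 141.2]
tool_rot: [3.141, -0.001, 1.906]
force: [-1.2, -0.7, -0.6]
width: 85.0
```

Call:
servo_tool(
  commands=[0, 0, 0, 0, 0, 0, 0, 0, 0, 0],
)

```text
clock: 7.45
eef_pos: [437.5, 97.6, 141.2]
tool_rot: [3.141, -0.001, 1.914]
force: [-0.3, 0.7, 0.1]
width: 85.1
```

```bash
cat >> h.py <<'E'
def wblock(d,near,z=28):
    """top-face of block from the wrist camera: big dark-brown contour nearest expected point"""
    hsv=cv2.cvtColor(cv2.GaussianBlur(d["img"],(3,3),0),cv2.COLOR_BGR2HSV)
    m=cv2.inRange(hsv,(3,90,35),(16,255,125));m[390:]=0
    m=cv2.morphologyEx(m,cv2.MORPH_OPEN,np.ones((5,5),np.uint8))
    q=proj(d,[*near,z]);best=None
    for c in cv2.findContours(m,cv2.RETR_EXTERNAL,cv2.CHAIN_APPROX_NONE)[0]:
        if cv2.contourArea(c)<300: continue
        r=cv2.minAreaRect(c);k=np.hypot(*(np.array(r[0])-q))
        if best is None or k<best[0]: best=(k,r,c)
    k,r,c=best;b=cv2.boxPoints(r);w=np.array([onz(d,u,v,z)[:2] for u,v in b])
    e1=w[1]-w[0];e2=w[2]-w[1]
    if np.linalg.norm(e1)<np.linalg.norm(e2):e1,e2=e2,e1
    print("px",np.round(r[0],1),np.round(r[1],1),"expect",q.round(1),"centre",w.mean(0).round(1),"size",np.linalg.norm(e1).round(1),np.linalg.norm(e2).round(1),"yaw",round(np.degrees(np.arctan2(e1[1],e1[0]))%180,1))
    return w
E
python3 -c "
from h import *
d=snap('wrist','w4');np.save('w4.npy',d,allow_pickle=True)
wblock(d,(438,97))
go(438.4,97.4,11,109.4)
"
```

```text
px [322. 188.] [96. 30.] expect [320.9 195.3] centre [437.3 101.8] size 90.5 26.1 yaw 110.6
t 7.5 at [437.6  97.2 141.2] 109.6 rpy [ 3.141e+00 -1.000e-03  1.913e+00] F [ 0.  -0.5 -0.1] w 85.6
-> -0.0 0.03 5.21 tw 0.03
```

View pics/w4.png

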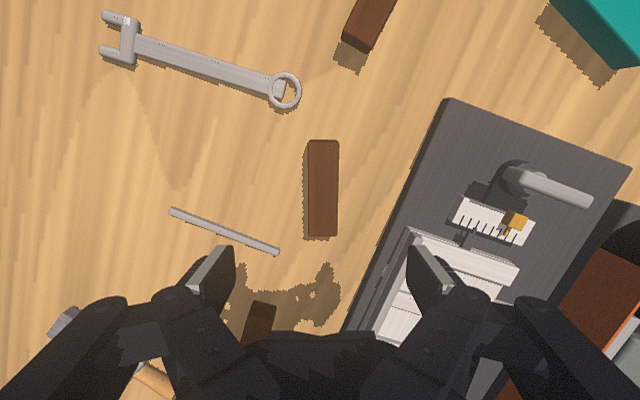

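Call:
servo_tool(
  commands=[0.1, 0.04, 1.5, -0.1, 0.3, 0.1, 0.04, 3, -0.1, 0.3, 0.1, 0.04, 4.4, -0.1, 0.3, 0.1, 0.04, 5.2, -0.1, 0.3, 0.1, 0.04, 5.2, -0.1, 0.3, 0.1, 0.04, 5.2, -0.1, 1, 0.1, 0.04, 5.2, -0.1, 1, 0.1, 0.04, 5.2, -0.1, 1, 0.1, 0.04, 5.2, -0.1, 1, 0.1, 0.04, 5.2, -0.1, 1],
)

```text
clock: 8.33
eef_pos: [438.4, 98.9, 11.7]
tool_rot: [3.14, -0.001, 1.919]
force: [-0.8, -0.2, -1.0]
width: 26.4
```

Call:
servo_tool(
  commands=[0, 0, 0, 0, 1, 0, 0, 0, 0, 1, 0, 0, -1, 0, 1, 0, 0, -2.5, 0, 1, 0, 0, -4, 0, 1, 0, 0, -5, 0, 1, 0, 0, -5, 0, 1],
)

```text
clock: 8.92
eef_pos: [440.6, 98.8, 140.2]
tool_rot: [3.134, 0.001, 1.918]
force: [0.5, -0.3, -0.1]
width: 26.6
```

```bash
python3 -c "
from h import *
go(584,-4.3,136,180)
"
```

```text
t 8.9 at [440.6  98.8 140.2] 109.9 rpy [3.134e+00 1.000e-03 1.918e+00] F [ 0.5 -0.3 -0.1] w 26.6
-> -5.83 3.99 0.17 tw -11.69
```

Call:
servo_tool(
  commands=[-0.6, 0.4, 0, -1.1, 1, -1.2, 0.8, 0, -2.2, 1, -1.8, 1.2, 0, -3.3, 1, -2.4, 1.6, 0, -4.4, 1, -3, 2, 0, -5.5, 1, -3.6, 2.4, 0, -6.6, 1, -4.2, 2.8, 0, -7.7, 1, -4.8, 3.2, 0, -8.8, 1, -5.4, 3.6, 0.2, -9.9, 1, -5.8, 4, 0.2, -11, 1],
)

```text
clock: 9.75
eef_pos: [581.3, -5.5, 130.1]
tool_rot: [-3.141, -0.001, 3.074]
force: [-1.4, -0.5, -0.8]
width: 26.6
```

Call:
servo_tool(
  commands=[0, 0, 0, -0.5, 1, 0, 0, 0, -0.5, 1, 0, 0, 0, -0.5, 1, 0, 0, 0, -0.5, 1],
)

```text
clock: 10.08
eef_pos: [580.5, -3.4, 130.7]
tool_rot: [3.141, -0.001, 3.121]
force: [0.6, -0.3, -0.2]
width: 27.0
```

```bash
python3 -c "
from h import *
d=snap('wrist','w5');np.save('w5.npy',d,allow_pickle=True)
go(585,-4.3,46,-179.7)
"
```

```text
t 10.1 at [580.6  -3.3 130.8] 178.8 rpy [ 3.141e+00 -1.000e-03  3.121e+00] F [-0.1 -0.4 -0.6] w 26.6
-> -0.18 -0.03 3.39 tw -0.24
```

View pics/w5.png

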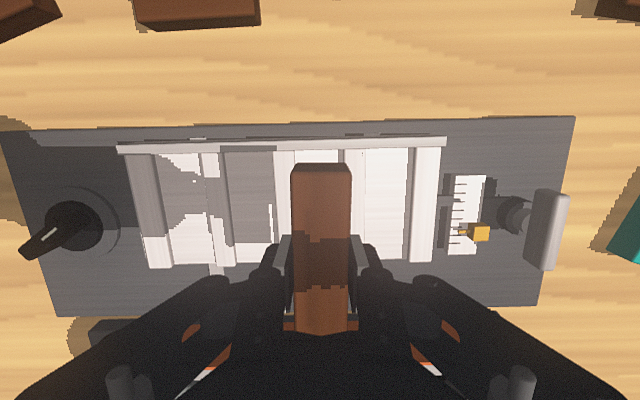

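```bash
python3 -c "
from h import *
d=np.load('w5.npy',allow_pickle=True).item()
cv2.imwrite('pics/w5c.png',cv2.resize(d['img'][130:290,230:410],None,fx=4,fy=4))
for v in (164,169,173): print(onz(d,321,v,147),onz(d,321,v,119))
for u in (292,351): print(onz(d,u,185,147))
"
```

```text
[530.82291281  -1.90342827 147.        ] [535.38739425  -1.95735694 119.        ]
[533.04664559  -1.94643797 147.        ] [538.10426915  -2.00990461 119.        ]
[534.84108588  -1.98114464 147.        ] [540.29665029  -2.05230794 119.        ]
[540.051537   -15.10504219 147.        ]
[540.57430479  11.37727336 147.        ]
```

View pics/w5c.png

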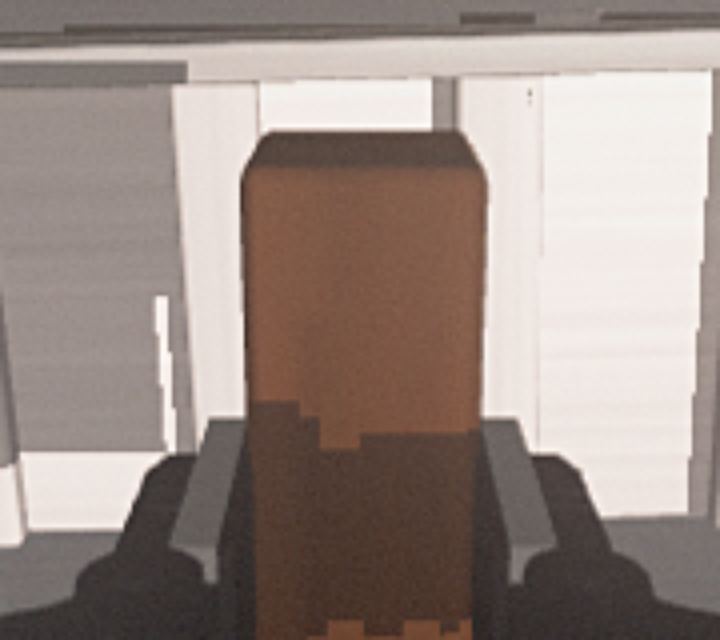

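Call:
servo_tool(
  commands=[-0.2, -0.05, 0.6, -0.2, 1, -0.2, -0.05, 1.2, -0.2, 1, -0.2, -0.05, 1.8, -0.2, 1, -0.2, -0.05, 2.4, -0.2, 1, -0.2, -0.05, 2.9, -0.2, 1, -0.2, -0.05, 3.2, -0.2, 1, -0.2, -0.05, 3.35, -0.2, 1, -0.2, -0.05, 3.4, -0.2, 1, -0.2, -0.05, 3.4, -0.2, 1],
)

```text
clock: 10.88
eef_pos: [586.5, -5.1, 46.2]
tool_rot: [-3.142, 0.0, -3.14]
force: [-0.2, -0.3, -0.5]
width: 26.3
```

```bash
python3 -c "
from h import *
go(585,-4.3,46,-179.7)
"
```

```text
t 10.9 at [586.5  -5.1  46.2] -179.9 rpy [-3.142  0.    -3.14 ] F [-0.2 -0.3 -0.5] w 26.3
-> 0.06 0.03 0.01 tw -0.04
```

Call:
servo_tool(
  commands=[0, 0, 0.04, 0, 1, 0, 0, 0.07, 0, 1, 0.04, 0, 0.09, 0, 1, 0.08, 0, 0.09, 0, 1, 0.12, 0, 0.09, 0, 1, 0.12, 0, 0.09, 0, 1],
)

```text
clock: 11.38
eef_pos: [583.0, -5.2, 43.9]
tool_rot: [3.142, -0.0, -3.14]
force: [0.5, 0.2, -1.5]
width: 26.8
```

Call:
servo_tool(
  commands=[0.02, 0, 0, 0, 1, 0.04, 0, 0, 0, 1, 0.05, 0, 0, 0, 1],
)

```text
clock: 11.63
eef_pos: [582.5, -5.2, 44.0]
tool_rot: [-3.142, 0.001, -3.14]
force: [2.1, 0.7, -0.1]
width: 26.6
```

Call:
servo_tool(
  commands=[0.02, 0, 0, 0, 1, 0.04, 0, 0, 0, 1, 0.04, 0, 0, 0, 1],
)

```text
clock: 11.88
eef_pos: [582.5, -5.2, 44.1]
tool_rot: [-3.141, 0.003, -3.14]
force: [4.1, -0.3, -1.6]
width: 26.7
```

Call:
servo_tool(
  commands=[0, 0, 0.02, 0, 1, 0, 0, 0.03, 0, 0.5, 0, 0, 0.03, 0, 0.5, 0, 0, 0.03, 0, 0.5, 0, 0, 0.03, 0, 0.5, 0, 0, -0.5, 0, 0.5, 0, 0, -1.5, 0, 0.5, 0, 0, -3, 0, 0.5, 0, 0, -4, 0, 0.5, 0, 0, -4, 0, 0.3],
)

```text
clock: 12.72
eef_pos: [584.0, -5.7, 148.8]
tool_rot: [3.142, 0.008, -3.141]
force: [0.1, 0.4, 0.5]
width: 53.5
```

```bash
python3 -c "
from h import *
d=snap('wrist','w6');np.save('w6.npy',d,allow_pickle=True)
t=ctrl.get_image('top')
for a,r,c in blocks(t):
    if 150<r[0][1]<300 and r[0][0]<420: print(np.round(r[0],1),a,onz(t,*r[0],28).round(1))
go(428,-97,136,90)
"
```

```text
[329.  223.3] 236.5 [425.6 -97.2  28. ]
[386.7 221.6] 252.0 [ 427.5 -262.1   28. ]
[142.5 215.5] 178.0 [457.1 431.8  28. ]
t 12.8 at [581.2  -5.1 144.7] -179.9 rpy [ 3.141e+00  1.000e-03 -3.140e+00] F [-0.6  0.1 -0.5] w 59.5
-> 6.13 -3.67 0.35 tw 15.01
```

View pics/w6.png

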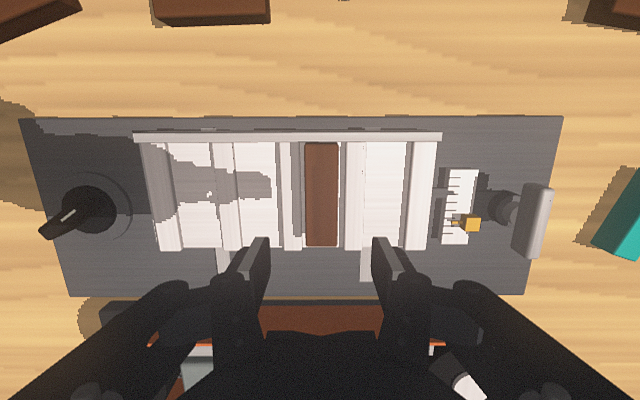

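Call:
servo_tool(
  commands=[6.1, -3.7, 0.3, 15.1, 0.3, 6.1, -3.7, 0.3, 15.1, 0.3, 6.1, -3.7, 0.3, 15.1, 0.3, 6.1, -3.7, 0.3, 15.1, 0.3, 6.1, -3.7, 0.3, 15.1, 0.3, 6.1, -3.7, 0.3, 15.1, 0.3, 6.1, -3.7, 0.3, 15.1, 0.3, 6.1, -3.7, 0.3, 15.1, 0.3, 6.1, -3.7, 0.3, 15.1, 0.3, 6.1, -3.7, 0.3, 15.1, 0.3],
)

```text
clock: 13.65
eef_pos: [427.2, -97.6, 135.1]
tool_rot: [-3.138, -0.001, 1.886]
force: [0.1, 0.3, -0.7]
width: 59.7
```

Call:
servo_tool(
  commands=[0, 0, 0, 2.5, 0.3, 0, 0, 0, 2.5, 0.3, 0, 0, 0, 2.5, 0.3, 0, 0, 0, 2.5, 0.3, 0, 0, 0, 2.5, 0.3],
)

```text
clock: 14.07
eef_pos: [428.0, -97.7, 135.7]
tool_rot: [-3.14, -0.0, 1.634]
force: [-0.4, 0.7, 0.2]
width: 59.7
```

```bash
python3 -c "
from h import *
d=snap('wrist','w7')
wblock(d,(425.6,-97))
go(425.5,-95.5,11,89)
"
```

```text
px [316.8 189.8] [30.9 99.3] expect [318.4 195. ] centre [424.  -94.5] size 91.9 26.3 yaw 90.2
t 14.1 at [428.2 -97.7 135.9] 93.6 rpy [-3.14  -0.     1.634] F [ 0.6  0.2 -0.2] w 60.0
-> 0.1 -0.1 5.0 tw 0.77
```

View pics/w7.png

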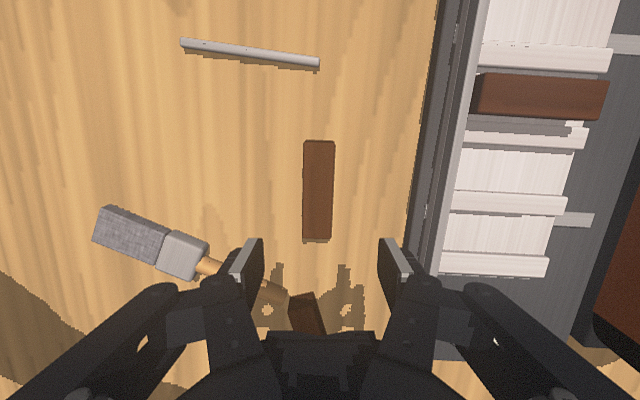

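Call:
servo_tool(
  commands=[0.08, -0.12, 1.5, 0.6, 0.3, 0.08, -0.12, 3, 0.6, 0.3, 0.08, -0.12, 4.2, 0.6, 0.3, 0.08, -0.12, 5.0, 0.6, 0.3, 0.08, -0.12, 5.0, 0.6, 0.3, 0.08, -0.12, 5.0, 0.6, 1, 0.08, -0.12, 5.0, 0.6, 1, 0.08, -0.12, 5.0, 0.6, 1, 0.08, -0.12, 5.0, 0.6, 1, 0.08, -0.12, 5.0, 0.6, 1],
)

```text
clock: 14.95
eef_pos: [426.4, -96.6, 12.8]
tool_rot: [3.139, 0.002, 1.569]
force: [-0.6, -0.8, 7.9]
width: 26.3
```

Call:
servo_tool(
  commands=[0, 0, 0, 0, 1, 0, 0, -1, 0, 1, 0, 0, -2.5, 0, 1, 0, 0, -4, 0, 1, 0, 0, -5, 0, 1, 0, 0, -5, 0, 1],
)

```text
clock: 15.45
eef_pos: [428.2, -96.7, 141.0]
tool_rot: [3.133, 0.002, 1.569]
force: [1.2, -0.1, -1.0]
width: 26.4
```

```bash
python3 -c "
from h import *
go(585,-62.6,132,-179.7)
"
```

```text
t 15.4 at [428.2 -96.7 141. ] 89.9 rpy [3.133e+00 2.000e-03 1.569e+00] F [ 1.2 -0.1 -1. ] w 26.4
-> 1.37 6.27 0.36 tw -15.07
```

Call:
servo_tool(
  commands=[0.1, 0.6, 0, -1.1, 1, 0.2, 1.2, 0, -2.2, 1, 0.4, 1.8, 0, -3.3, 1, 0.5, 2.4, 0, -4.4, 1, 0.6, 3, 0, -5.5, 1, 0.8, 3.6, 0, -6.6, 1, 1, 4.4, 0, -7.7, 1, 1.1, 5.0, 0, -8.8, 1, 1.3, 5.6, 0.1, -9.9, 1, 1.4, 6.2, 0.2, -11, 1],
)

```text
clock: 16.28
eef_pos: [581.2, -60.2, 131.5]
tool_rot: [3.141, 0.0, 2.727]
force: [0.7, -0.7, -0.4]
width: 26.7
```

Call:
servo_tool(
  commands=[0, 0, 0, -1.1, 1, 0, 0, 0, -2.2, 1, 0, 0, 0, -3.3, 1, 0, 0, 0, -4.1, 1, 0, 0, 0, -4.1, 1, 0, 0, 0, -4.1, 1, 0, 0, 0, -4.1, 1],
)

```text
clock: 16.87
eef_pos: [580.4, -61.3, 131.4]
tool_rot: [3.142, -0.0, -3.136]
force: [0.4, 0.8, -1.2]
width: 26.7
```

```bash
cat >> h.py <<'E'
def held(d,zt,zb):
    """back end of the held block in wrist view (tool yaw 180): brown column profile near u=321"""
    hsv=cv2.cvtColor(cv2.GaussianBlur(d["img"],(3,3),0),cv2.COLOR_BGR2HSV)
    m=cv2.inRange(hsv,(3,70,20),(18,255,140));col=m[:,311:331].mean(1)
    v0=[v for v in range(120,230) if col[v:v+15].min()>200][0]
    V=hsv[:,311:331,2].astype(float).mean(1);g=np.diff(V)[v0:v0+20];v1=v0+int(np.argmax(g))+1
    row=m[v1+15];us=[u for u in range(240,400) if row[u]]
    print("v0",v0,"v1",v1,"bottom edge x",onz(d,321,v0,zb)[0].round(1),"top edge x",onz(d,321,v1,zt)[0].round(1),"y",onz(d,us[0],v1+15,zt)[1].round(1),onz(d,us[-1],v1+15,zt)[1].round(1))
E
python3 -c "
from h import *
d=snap('wrist','w8');np.save('w8.npy',d,allow_pickle=True)
z=ctrl.read_state()['eef_pos'][2]-12.5
held(np.load('w5.npy',allow_pickle=True).item(),147,119);held(d,z+28,z)
go(585,-62.6,46,-179.7)
"
```

```text
v0 171 v1 172 bottom edge x 539.2 top edge x 534.4 y -15.6 10.9
v0 167 v1 171 bottom edge x 537.1 top edge x 534.0 y -75.0 -25.7
t 16.9 at [580.5 -61.3 131.3] -179.6 rpy [-3.141 -0.    -3.135] F [-0.3  1.1 -1.3] w 26.8
-> -0.18 -0.05 3.41 tw 0.01
```

View pics/w8.png

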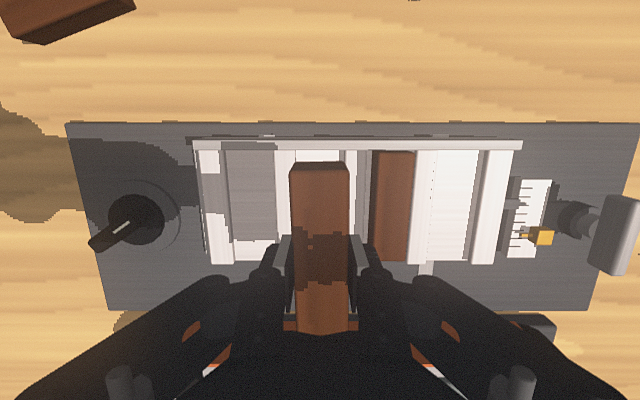

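Call:
servo_tool(
  commands=[-0.22, 0.05, 0.6, 0, 1, -0.22, 0.05, 1.2, 0, 1, -0.22, 0.05, 1.8, 0, 1, -0.22, 0.05, 2.4, 0, 1, -0.22, 0.05, 2.9, 0, 1, -0.22, 0.05, 3.2, 0, 1, -0.22, 0.05, 3.35, 0, 1, -0.22, 0.05, 3.35, 0, 1],
)

```text
clock: 17.58
eef_pos: [585.7, -60.1, 46.9]
tool_rot: [3.142, -0.001, -3.134]
force: [0.5, 0.1, -0.0]
width: 26.7
```

```bash
python3 -c "
from h import *
go(585,-62.6,46,-179.7)
"
```

```text
t 17.6 at [585.7 -60.1  46.9] -179.6 rpy [ 3.142e+00 -1.000e-03 -3.134e+00] F [ 0.5  0.1 -0. ] w 26.7
-> 0.03 -0.1 0.04 tw 0.02
```

Call:
servo_tool(
  commands=[0, -0.05, 0.03, 0, 1, 0, -0.09, 0.06, 0, 1, 0.04, -0.09, 0.08, 0, 1, 0.08, -0.09, 0.08, 0, 1, 0.12, -0.09, 0.08, 0, 1, 0.14, -0.09, 0.08, 0, 1, 0.16, -0.09, 0.08, 0, 1, 0.16, -0.09, 0.08, 0, 1],
)

```text
clock: 18.25
eef_pos: [583.3, -62.5, 46.0]
tool_rot: [-3.141, 0.003, -3.134]
force: [2.0, -0.4, -0.1]
width: 26.7
```

```bash
python3 -c "
from h import *
go(585,-62.6,46,-179.7)
"
```

```text
t 18.2 at [583.3 -62.5  46. ] -179.5 rpy [-3.141e+00  3.000e-03 -3.134e+00] F [ 2.  -0.4 -0.1] w 26.7
-> -0.07 -0.0 0.0 tw 0.03
```

Call:
servo_tool(
  commands=[0.02, 0, 0.03, 0, 1, 0.04, 0, 0.05, 0, 1, 0.05, 0, 0.06, 0, 1, 0.05, 0, 0.06, 0, 1],
)

```text
clock: 18.58
eef_pos: [583.3, -62.6, 44.9]
tool_rot: [-3.141, 0.005, -3.134]
force: [5.0, 0.1, 3.3]
width: 26.8
```

```bash
python3 -c "
from h import *
go(585,-62.6,46,-179.7)
"
```

```text
t 18.6 at [583.3 -62.6  44.9] -179.5 rpy [-3.141  0.005 -3.134] F [5.  0.1 3.3] w 26.8
-> -0.07 -0.0 -0.04 tw 0.03
```

Seated on floor and stop (Fx 5, Fz 3). Release and lift.

Call:
servo_tool(
  commands=[0, 0, 0, 0, 0.5, 0, 0, 0, 0, 0.5, 0, 0, 0, 0, 0.5, 0, 0, 0, 0, 0.5, 0, 0, -0.5, 0, 0.5, 0, 0, -1.5, 0, 0.5, 0, 0, -3, 0, 0.5, 0, 0, -4, 0, 0.5, 0, 0, -4, 0, 0.3],
)

```text
clock: 19.33
eef_pos: [584.2, -63.4, 150.0]
tool_rot: [-3.141, 0.009, -3.134]
force: [0.2, 0.2, 0.3]
width: 53.2
```

```bash
python3 -c "
from h import *
d=snap('wrist','w9');np.save('w9.npy',d,allow_pickle=True)
t=ctrl.get_image('top')
for a,r,c in blocks(t):
    if 150<r[0][1]<300 and r[0][0]<420:
        b=cv2.boxPoints(r);w=np.array([onz(t,u,v,28)[:2] for u,v in b]);e1=w[1]-w[0];e2=w[2]-w[1]
        if np.linalg.norm(e1)<np.linalg.norm(e2):e1=e2
        print(np.round(r[0],1),a,w.mean(0).round(1),np.degrees(np.arctan2(e1[1],e1[0]))%180)
go(427.5,-262.1,136,108)
"
```

```text
[386.7 221.5] 255.5 [ 427.8 -262. ] 108.17215572878371
[143.7 216.9] 173.5 [453.1 428.3] 163.1833284886589
t 19.4 at [581.4 -62.4 145.7] -179.5 rpy [ 3.142e+00  2.000e-03 -3.134e+00] F [ 0.  -0.1 -0.5] w 60.1
-> 6.22 -7.94 0.39 tw 12.08
```

View pics/w9.png

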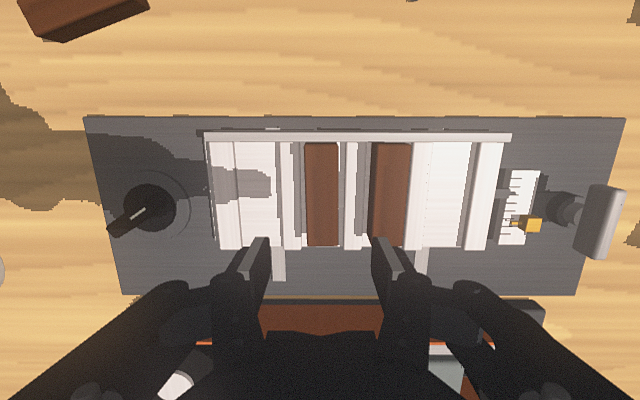

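Call:
servo_tool(
  commands=[6.2, -7.9, 0.3, 12, 0.3, 6.2, -7.9, 0.3, 12, 0.3, 6.2, -7.9, 0.3, 12, 0.3, 6.2, -7.9, 0.3, 12, 0.3, 6.2, -7.9, 0.3, 12, 0.3, 6.2, -7.9, 0.3, 12, 0.3, 6.2, -7.9, 0.3, 12, 0.3, 6.2, -7.9, 0.3, 12, 0.3, 6.2, -7.9, 0.3, 12, 0.3, 6.2, -7.9, 0.3, 12, 0.3],
)

```text
clock: 20.27
eef_pos: [426.1, -260.8, 135.6]
tool_rot: [-3.14, -0.002, 1.892]
force: [-0.2, 0.0, -0.4]
width: 59.9
```

Call:
servo_tool(
  commands=[0, 0, 0, 0, 0.3, 0, 0, 0, 0, 0.3, 0, 0, 0, 0, 0.3],
)

```text
clock: 20.52
eef_pos: [427.0, -260.7, 136.0]
tool_rot: [-3.14, -0.001, 1.903]
force: [-0.8, 0.2, -0.4]
width: 59.9
```

```bash
python3 -c "
from h import *
d=snap('wrist','w10')
wblock(d,(427.6,-262))
go(427,-260.5,11.5,108.5)
"
```

```text
px [324.  192.5] [97. 24.] expect [321.  197.6] centre [ 429.3 -258.7] size 90.4 20.6 yaw 109.9
t 20.6 at [ 427.2 -260.8  136.2] 109.0 rpy [-3.141e+00 -1.000e-03  1.902e+00] F [ 0.9  0.1 -1.1] w 60.0
-> 0.01 -0.0 4.99 tw 0.08
```

View pics/w10.png

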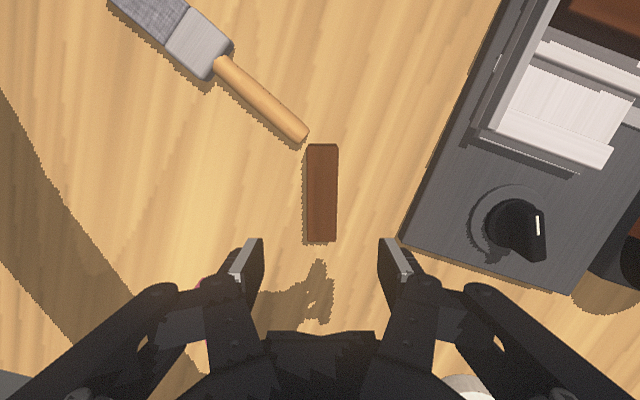

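Call:
servo_tool(
  commands=[0.04, 0, 1.5, 0, 0.3, 0.04, 0, 3, 0, 0.3, 0.04, 0, 4.2, 0, 0.3, 0.04, 0, 5.0, 0, 0.3, 0.04, 0, 5.0, 0, 0.3, 0.04, 0, 5.0, 0, 1, 0.04, 0, 5.0, 0, 1, 0.04, 0, 5.0, 0, 1, 0.04, 0, 5.0, 0, 1, 0.04, 0, 5.0, 0, 1],
)

```text
clock: 21.4
eef_pos: [428.0, -260.9, 13.2]
tool_rot: [3.14, 0.002, 1.9]
force: [-0.8, 0.1, 7.1]
width: 26.6
```

Call:
servo_tool(
  commands=[0, 0, 0, 0, 1, 0, 0, -1, 0, 1, 0, 0, -2.5, 0, 1, 0, 0, -4, 0, 1, 0, 0, -5, 0, 1, 0, 0, -5, 0, 1],
)

```text
clock: 21.9
eef_pos: [429.8, -262.1, 141.7]
tool_rot: [3.135, 0.007, 1.9]
force: [-0.1, 0.0, -0.8]
width: 26.8
```

```bash
python3 -c "
from h import *
go(585,-120.6,132,-179.7)
"
```

```text
t 21.9 at [ 429.8 -262.1  141.7] 108.9 rpy [3.135 0.007 1.9  ] F [-0.1  0.  -0.8] w 26.8
-> 3.35 7.7 0.39 tw -11.91
```

Call:
servo_tool(
  commands=[0.3, 0.8, 0, -1.1, 1, 0.6, 1.6, 0, -2.2, 1, 1, 2.4, 0, -3.3, 1, 1.3, 3.2, 0, -4.4, 1, 1.6, 4, 0, -5.5, 1, 2, 4.8, 0, -6.6, 1, 2.4, 5.6, 0, -7.7, 1, 2.8, 6.4, 0, -8.8, 1, 3.1, 7.2, 0.1, -9.9, 1, 3.3, 7.7, 0.2, -11, 1],
)

```text
clock: 22.73
eef_pos: [584.5, -117.1, 131.4]
tool_rot: [3.14, 0.001, 3.06]
force: [1.2, -0.1, -0.5]
width: 26.5
```

Call:
servo_tool(
  commands=[0, 0, 0, -0.9, 1, 0, 0, 0, -0.9, 1, 0, 0, 0, -0.9, 1, 0, 0, 0, -0.9, 1],
)

```text
clock: 23.07
eef_pos: [582.0, -120.6, 131.5]
tool_rot: [-3.141, -0.001, -3.141]
force: [-0.3, 0.4, -0.3]
width: 26.3
```

```bash
python3 -c "
from h import *
d=snap('wrist','w11');np.save('w11.npy',d,allow_pickle=True)
z=ctrl.read_state()['eef_pos'][2]-12.8
held(d,z+28,z)
go(587,-120.4,47,-179.7)
"
```

```text
v0 165 v1 174 bottom edge x 537.6 top edge x 537.0 y -133.3 -84.7
t 23.1 at [ 582.1 -120.6  131.6] -179.9 rpy [-3.141 -0.    -3.141] F [-0.2 -0.6 -0.6] w 26.5
-> -0.2 0.01 3.38 tw -0.04
```

View pics/w11.png

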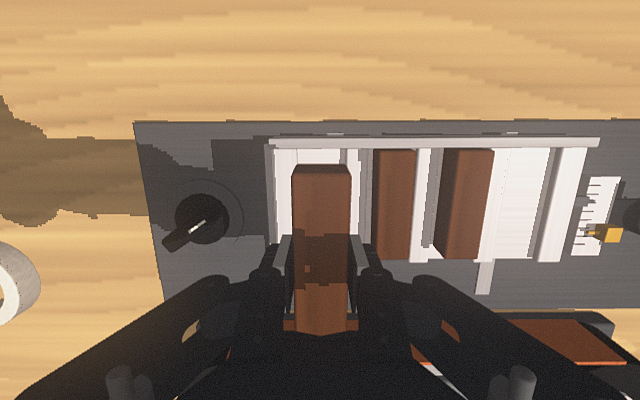

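Call:
servo_tool(
  commands=[-0.12, 0, 0.6, 0, 1, -0.12, 0, 1.2, 0, 1, -0.12, 0, 1.8, 0, 1, -0.12, 0, 2.4, 0, 1, -0.12, 0, 2.9, 0, 1, -0.12, 0, 3.2, 0, 1, -0.12, 0, 3.35, 0, 1, -0.12, 0, 3.4, 0, 1, -0.12, 0, 3.45, 0, 1, -0.12, 0, 3.45, 0, 1],
)

```text
clock: 23.95
eef_pos: [586.1, -120.1, 45.8]
tool_rot: [-3.141, 0.001, -3.138]
force: [-0.6, 0.0, -0.7]
width: 26.2
```

Call:
servo_tool(
  commands=[0.04, 0, 0, 0, 1, 0.08, 0, 0, 0, 1, 0.12, 0, 0, 0, 1, 0.14, 0, 0, 0, 1, 0.14, 0, 0, 0, 1],
)

```text
clock: 24.37
eef_pos: [582.2, -120.1, 45.5]
tool_rot: [-3.142, 0.0, -3.138]
force: [-0.7, -0.3, -0.1]
width: 26.5
```

```bash
python3 -c "
from h import *
go(587,-120.4,45,-179.7)
"
```

```text
t 24.4 at [ 582.2 -120.1   45.5] -179.8 rpy [-3.142  0.    -3.138] F [-0.7 -0.3 -0.1] w 26.5
-> -0.19 -0.01 0.02 tw -0.01
```

Call:
servo_tool(
  commands=[0.02, 0, 0.02, 0, 1, 0.04, 0, 0.03, 0, 1, 0.06, 0, 0.03, 0, 1, 0.06, 0, 0.03, 0, 1],
)

```text
clock: 24.7
eef_pos: [582.1, -120.1, 45.3]
tool_rot: [-3.141, 0.003, -3.138]
force: [1.6, 1.1, 4.8]
width: 26.6
```

Call:
servo_tool(
  commands=[0.02, 0, 0.0, 0, 1, 0.03, 0, 0.02, 0, 1, 0.03, 0, 0.02, 0, 1],
)

```text
clock: 24.95
eef_pos: [582.1, -120.1, 45.2]
tool_rot: [-3.141, 0.004, -3.137]
force: [3.6, 0.9, 8.5]
width: 26.6
```

Call:
servo_tool(
  commands=[0.02, 0, -0.02, 0, 1, 0.04, 0, -0.02, 0, 1, 0.05, 0, -0.02, 0, 1],
)

```text
clock: 25.2
eef_pos: [582.0, -120.0, 45.4]
tool_rot: [-3.141, 0.006, -3.137]
force: [6.4, 0.8, 2.8]
width: 26.5
```

Call:
servo_tool(
  commands=[0, 0, 0, 0, 0.5, 0, 0, 0, 0, 0.5, 0, 0, 0, 0, 0.5, 0, 0, 0, 0, 0.5, 0, 0, -0.5, 0, 0.5, 0, 0, -1.5, 0, 0.5, 0, 0, -3, 0, 0.5, 0, 0, -4, 0, 0.5, 0, 0, -4, 0, 0.3],
)

```text
clock: 25.95
eef_pos: [581.9, -121.4, 150.6]
tool_rot: [-3.14, 0.009, -3.138]
force: [0.4, -1.2, 0.4]
width: 53.5
```

```bash
python3 -c "
from h import *
d=snap('wrist','w12');np.save('w12.npy',d,allow_pickle=True)
t=snap('top','t12')
for a,r,c in blocks(t):
    if 150<r[0][1]<300 and r[0][0]<420:
        b=cv2.boxPoints(r);w=np.array([onz(t,u,v,28)[:2] for u,v in b]);e1=w[1]-w[0];e2=w[2]-w[1]
        if np.linalg.norm(e1)<np.linalg.norm(e2):e1=e2
        print(np.round(r[0],1),a,w.mean(0).round(1),np.degrees(np.arctan2(e1[1],e1[0]))%180)
go(429.5,269.8,136,82)
"
```

```text
[198.7 224.1] 192.5 [429.9 272.4] 83.27000530417902
[143.8 217.6] 145.0 [451.1 427.9] 163.17861372796963
t 26.1 at [ 579.2 -120.1  146.2] -179.8 rpy [-3.141e+00  2.000e-03 -3.138e+00] F [-0.1  0.6 -0.2] w 59.5
-> 5.92 15.62 0.41 tw 16.37
```

View pics/w12.png

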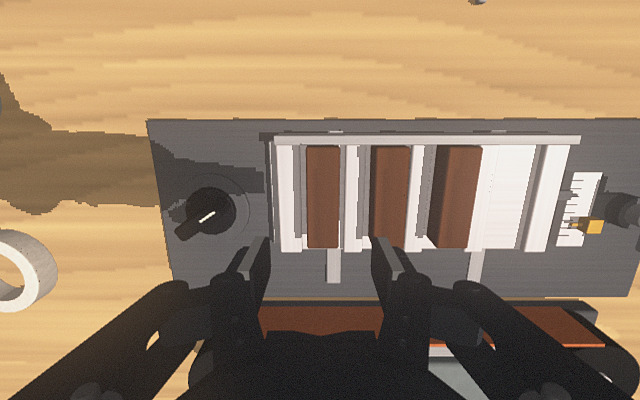

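View pics/t12.png

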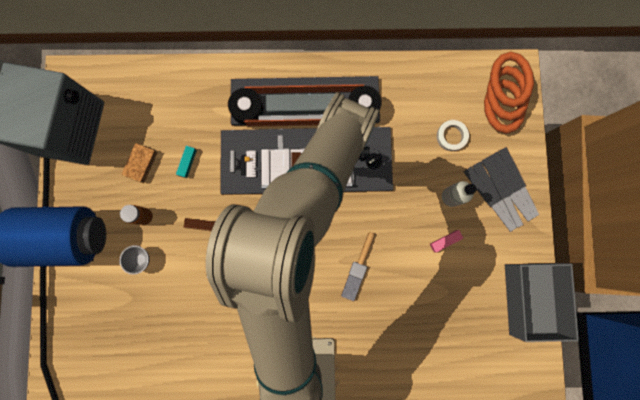

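Call:
servo_tool(
  commands=[5.9, 15.6, 0.3, 16.4, 0.3, 5.9, 15.6, 0.3, 16.4, 0.3, 5.9, 15.6, 0.3, 16.4, 0.3, 5.9, 15.6, 0.3, 16.4, 0.3, 5.9, 15.6, 0.3, 16.4, 0.3, 5.9, 15.6, 0.3, 16.4, 0.3, 5.9, 15.6, 0.3, 16.4, 0.3, 5.9, 15.6, 0.3, 16.4, 0.3, 5.9, 15.6, 0.3, 16.4, 0.3, 5.9, 15.6, 0.3, 16.4, 0.3],
)

```text
clock: 26.88
eef_pos: [427.6, 270.3, 136.1]
tool_rot: [-3.139, 0.001, 1.889]
force: [1.5, 0.9, -0.8]
width: 59.8
```

```bash
python3 -c "
from h import *
go(429.5,269.8,136,82)
"
```

```text
t 26.9 at [427.6 270.3 136.1] 108.2 rpy [-3.139e+00  1.000e-03  1.889e+00] F [ 1.5  0.9 -0.8] w 59.8
-> -0.04 0.07 0.0 tw 4.37
```

Call:
servo_tool(
  commands=[0, 0, 0, 4.4, 0.3, 0, 0, 0, 4.4, 0.3, 0, 0, 0, 4.4, 0.3, 0, 0, 0, 4.4, 0.3, 0, 0, 0, 4.4, 0.3, 0, 0, 0, 4.4, 0.3],
)

```text
clock: 27.38
eef_pos: [428.9, 268.6, 136.2]
tool_rot: [-3.14, 0.002, 1.437]
force: [-1.0, 0.1, 0.1]
width: 60.1
```

```bash
python3 -c "
from h import *
d=snap('wrist','w13')
wblock(d,(429.5,269.8))
go(429.5,271,11.5,82.5)
"
```

```text
px [319.5 189. ] [ 31. 100.] expect [321.4 194.1] centre [428.1 272.4] size 92.7 26.4 yaw 81.5
t 27.4 at [429.1 268.7 136.4] 82.3 rpy [-3.140e+00  1.000e-03  1.437e+00] F [-0.1 -0.  -0.6] w 59.6
-> 0.09 0.0 5.0 tw -0.03
```

View pics/w13.png

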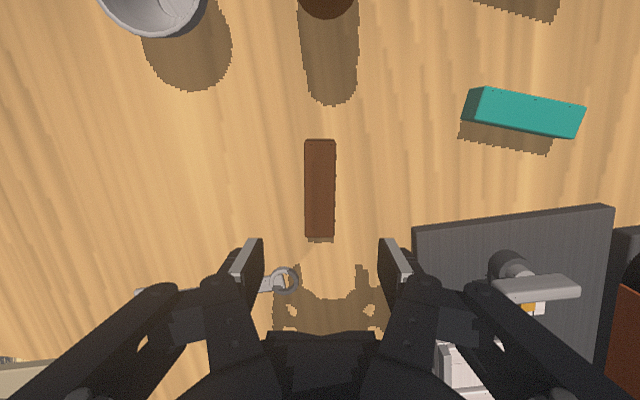

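Call:
servo_tool(
  commands=[0.08, -0.01, 1.5, 0.1, 0.3, 0.08, -0.01, 3, 0.1, 0.3, 0.08, -0.01, 4.2, 0.1, 0.3, 0.08, -0.01, 5.0, 0.1, 0.3, 0.08, -0.01, 5.0, 0.1, 0.3, 0.08, -0.01, 5.0, 0.1, 1, 0.08, -0.01, 5.0, 0.1, 1, 0.08, -0.01, 5.0, 0.1, 1, 0.08, -0.01, 5.0, 0.1, 1, 0.08, -0.01, 5.0, 0.1, 1],
)

```text
clock: 28.27
eef_pos: [430.8, 271.3, 13.7]
tool_rot: [3.139, -0.002, 1.425]
force: [-0.3, -0.7, 7.0]
width: 26.5
```

Call:
servo_tool(
  commands=[0, 0, 0, 0, 1, 0, 0, -1, 0, 1, 0, 0, -2.5, 0, 1, 0, 0, -4, 0, 1, 0, 0, -5, 0, 1, 0, 0, -5, 0, 1],
)

```text
clock: 28.77
eef_pos: [432.7, 272.2, 142.2]
tool_rot: [3.134, -0.006, 1.425]
force: [1.5, 0.4, -0.6]
width: 26.5
```

```bash
python3 -c "
from h import *
go(584,53.9,132,-179.7)
"
```

```text
t 28.8 at [432.7 272.2 142.2] 81.6 rpy [ 3.134 -0.006  1.425] F [ 1.5  0.4 -0.6] w 26.5
-> -7.76 7.26 0.41 tw -16.44
```

Call:
servo_tool(
  commands=[-0.8, 0.7, 0, -1.1, 1, -1.6, 1.4, 0, -2.2, 1, -2.4, 2.1, 0, -3.3, 1, -3.2, 2.9, 0, -4.4, 1, -4, 3.7, 0, -5.5, 1, -4.8, 4.5, 0, -6.6, 1, -5.6, 5.3, 0, -7.7, 1, -6.4, 6.1, 0, -8.8, 1, -7.2, 6.8, 0.1, -9.9, 1, -7.7, 7.2, 0.2, -11, 1],
)

```text
clock: 29.6
eef_pos: [581.4, 51.1, 132.3]
tool_rot: [-3.141, 0.003, 2.58]
force: [0.6, -1.1, -1.4]
width: 26.4
```

Call:
servo_tool(
  commands=[0, 0, 0, -1.1, 1, 0, 0, 0, -2.2, 1, 0, 0, 0, -3.3, 1, 0, 0, 0, -4.4, 1, 0, 0, 0, -5.4, 1, 0, 0, 0, -5.4, 1, 0, 0, 0, -5.4, 1, 0, 0, 0, -5.4, 1],
)

```text
clock: 30.27
eef_pos: [579.5, 54.4, 132.0]
tool_rot: [-3.142, -0.0, 3.139]
force: [0.4, 0.8, -0.5]
width: 26.0
```

```bash
python3 -c "
from h import *
d=snap('wrist','w14');np.save('w14.npy',d,allow_pickle=True)
z=ctrl.read_state()['eef_pos'][2]-13.3
held(d,z+28,z)
go(587,53.9,47,-179.7)
"
```

```text
Traceback (most recent call last):
  File "h.py", line 56, in held
    v0=[v for v in range(120,230) if col[v:v+15].min()>200][0]
       ~~~~~~~~~~~~~~~~~~~~~~~~~~~~~~~~~~~~~~~~~~~~~~~~~~~~^^^
IndexError: list index out of range
```

View pics/w14.png

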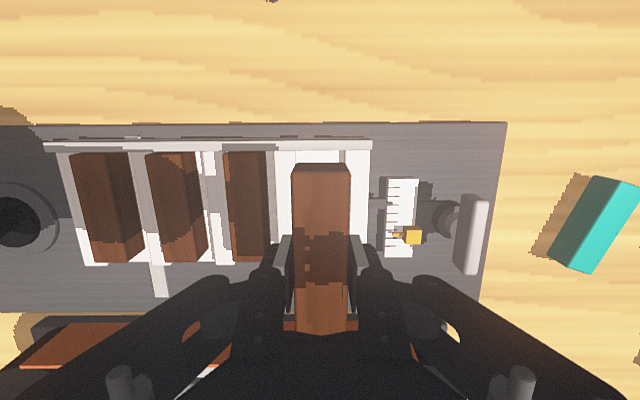

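```bash
python3 -c "
from h import *
d=np.load('w14.npy',allow_pickle=True).item()
for v in (171,173,175): print(onz(d,321,v,146.7))
go(586,53.9,46,-179.7)
"
```

```text
[533.23824624  55.04877159 146.7       ]
[534.14818055  55.04811625 146.7       ]
[535.06164694  55.04745836 146.7       ]
t 30.3 at [579.6  54.4 132. ] 179.9 rpy [-3.141 -0.     3.14 ] F [-0.2  0.  -1.4] w 26.5
-> -0.26 -0.02 3.44 tw -0.07
```

Call:
servo_tool(
  commands=[-0.26, -0.02, 0.6, 0, 1, -0.26, -0.02, 1.2, 0, 1, -0.26, -0.02, 1.8, 0, 1, -0.26, -0.02, 2.4, 0, 1, -0.26, -0.02, 2.9, 0, 1, -0.26, -0.02, 3.2, 0, 1, -0.26, -0.02, 3.35, 0, 1, -0.26, -0.02, 3.4, 0, 1, -0.26, -0.02, 3.42, 0, 1, -0.26, -0.02, 3.42, 0, 1],
)

```text
clock: 31.15
eef_pos: [586.8, 53.8, 47.1]
tool_rot: [3.142, 0.001, 3.142]
force: [-0.2, 0.4, -1.1]
width: 26.2
```

Call:
servo_tool(
  commands=[0.04, 0, 0, 0, 1, 0.08, 0, 0, 0, 1, 0.12, 0, 0, 0, 1, 0.14, 0, 0, 0, 1, 0.16, 0, 0, 0, 1, 0.16, 0, 0, 0, 1],
)

```text
clock: 31.65
eef_pos: [582.1, 53.9, 46.7]
tool_rot: [3.141, -0.0, -3.141]
force: [-0.1, -0.0, -0.7]
width: 26.6
```

Call:
servo_tool(
  commands=[0.02, 0, 0, 0, 1, 0.04, 0, 0.02, 0, 1, 0.04, 0, 0.02, 0, 1],
)

```text
clock: 31.9
eef_pos: [581.8, 53.9, 46.2]
tool_rot: [3.142, 0.001, -3.141]
force: [0.7, -0.1, -0.2]
width: 26.7
```

Call:
servo_tool(
  commands=[0.02, 0, 0.01, 0, 1, 0.04, 0, 0.02, 0, 1, 0.05, 0, 0.03, 0, 1, 0.05, 0, 0.03, 0, 1],
)

```text
clock: 32.23
eef_pos: [581.8, 53.9, 45.9]
tool_rot: [-3.142, 0.004, -3.141]
force: [4.0, 0.3, 1.8]
width: 26.7
```

Call:
servo_tool(
  commands=[0.02, 0, 0.01, 0, 1, 0.04, 0, 0.02, 0, 1, 0.04, 0, 0.02, 0, 1],
)

```text
clock: 32.48
eef_pos: [581.8, 53.8, 45.8]
tool_rot: [-3.142, 0.006, -3.141]
force: [6.4, -0.0, 3.5]
width: 26.7
```

Call:
servo_tool(
  commands=[0, 0, 0, 0, 0.5, 0, 0, 0, 0, 0.5, 0, 0, 0, 0, 0.5, 0, 0, 0, 0, 0.5, 0, 0, -0.5, 0, 0.5, 0, 0, -1.5, 0, 0.5, 0, 0, -3, 0, 0.5, 0, 0, -4, 0, 0.5, 0, 0, -5, 0, 0.3, 0, 0, -5, 0, 0.3],
)

```text
clock: 33.32
eef_pos: [581.9, 53.7, 175.5]
tool_rot: [3.14, 0.009, 3.141]
force: [-0.0, -0.3, 0.3]
width: 59.6
```

```bash
python3 -c "
from h import *
go(610,-120,230,-179.7)
"
```

```text
t 33.3 at [581.9  53.7 175.5] 180.0 rpy [3.14  0.009 3.141] F [-0.  -0.3  0.3] w 59.6
-> -1.12 -6.95 -2.18 tw -0.05
```

Call:
servo_tool(
  commands=[-1.1, -7, -2.2, 0, 0, -1.1, -7, -2.2, 0, 0, -1.1, -7, -2.2, 0, 0, -1.1, -7, -2.2, 0, 0, -1.1, -7, -2.2, 0, 0, -1.1, -7, -2.2, 0, 0, -1.1, -7, -2.2, 0, 0],
)

```text
clock: 33.9
eef_pos: [606.0, -122.6, 225.2]
tool_rot: [3.142, -0.0, 3.139]
force: [-0.3, 0.4, -0.4]
width: 85.2
```

```bash
python3 -c "
from h import *
d=snap('wrist','w15');np.save('w15.npy',d,allow_pickle=True)
go(610,-120,230,-179.7)
cv2.imwrite('pics/w15c.png',cv2.resize(d['img'][90:270,110:320],None,fx=3.6,fy=3.3,interpolation=cv2.INTER_CUBIC))
t=snap('top','t15',(330,120,430,200),8)
s=snap('side','s15',(340,170,440,260),7)
"
```

```text
t 34.0 at [ 605.9 -120.5  224.6] 180.0 rpy [ 3.140e+00 -1.000e-03  3.141e+00] F [-0.6  1.2 -0.4] w 85.5
-> -0.16 0.02 -0.22 tw -0.05
```

View pics/w15.png

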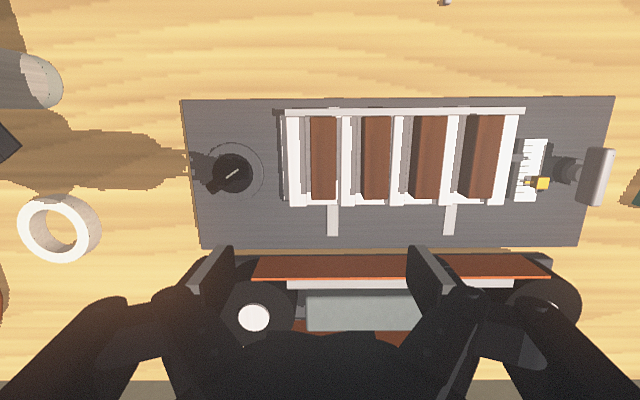

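View pics/t15.png

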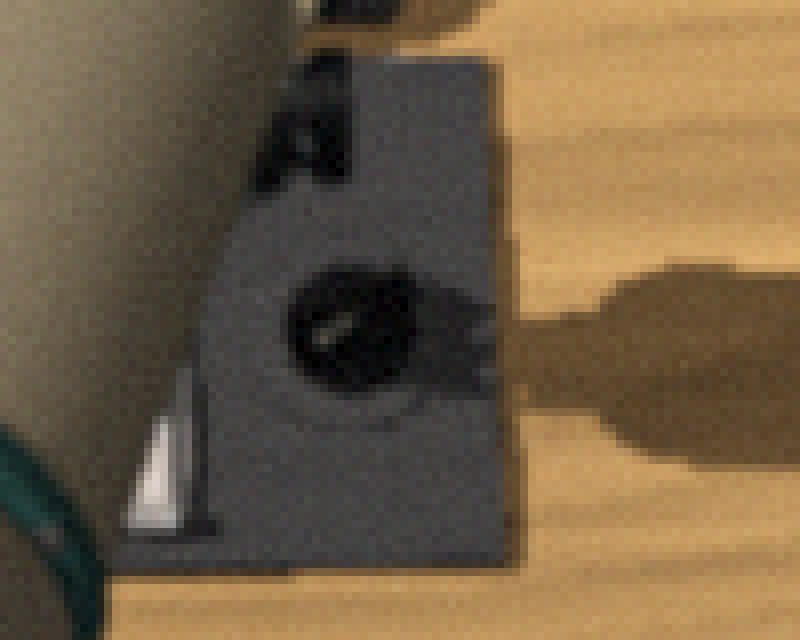

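View pics/s15.png

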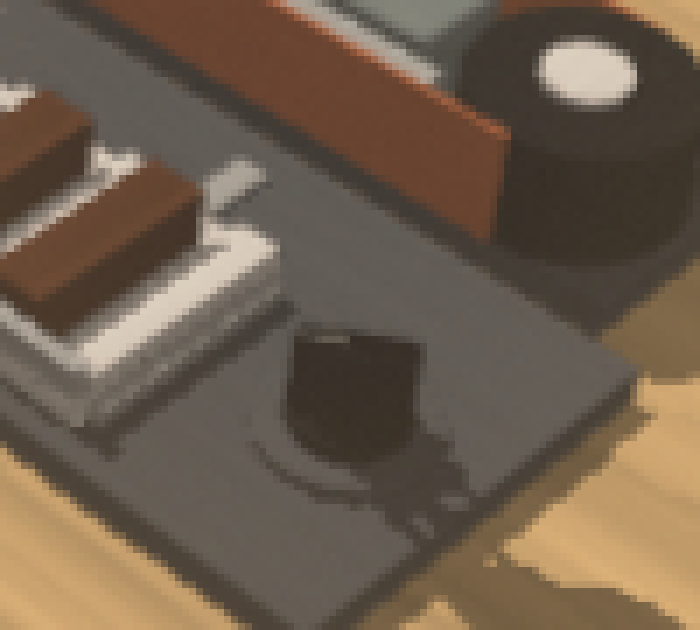

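View pics/w15c.png

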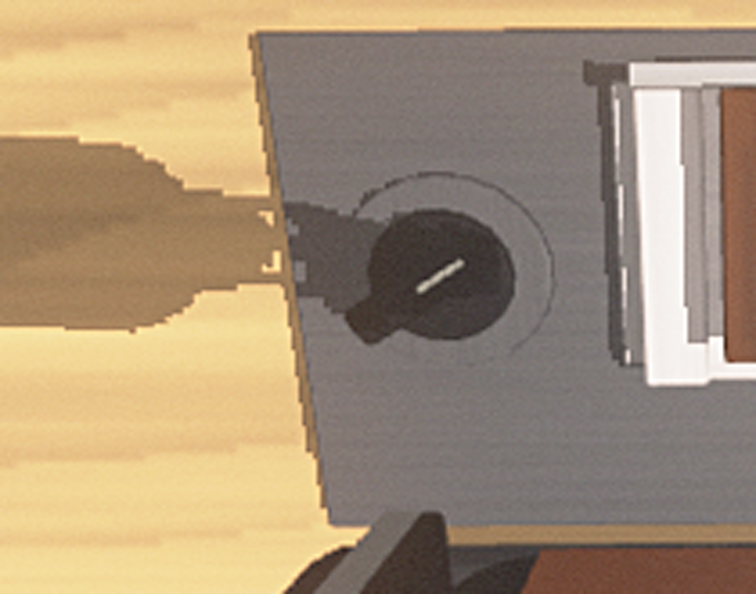

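```bash
python3 -c "
from h import *
d=np.load('w15.npy',allow_pickle=True).item()
P=lambda a,b,z:onz(d,110+a/3.6-.4,90+b/3.3-.4,z)
a=P(418,290,62);b=P(464,262,62);print(a,b,b-a,np.degrees(np.arctan2(*(b-a)[[1,0]])))
print('disc',P(442,275,30))
# disc circle extremes
print([P(*q,35).round(1) for q in ((369,272),(516,275),(440,209),(440,340))])
print('bar far end',P(362,325,62))
"
```

```text
[ 600.15686793 -224.80588017   62.        ] [ 590.91866798 -210.26172144   62.        ] [-9.23819995 14.54415873  0.        ] 122.42301208106757
disc [ 601.43339518 -227.13383161   30.        ]
[array([ 599.3, -249.2,   35. ]), array([ 600.5, -201.5,   35. ]), array([ 577.2, -224.2,   35. ]), array([ 624.3, -228.3,   35. ])]
bar far end [ 611.92407015 -242.87551568   62.        ]
```

```bash
python3 -c "
from h import *
go(601,-225.5,110,122.4)
"
```

```text
t 34.0 at [ 606.  -118.9  224.2] -179.9 rpy [ 3.140e+00 -2.000e-03 -3.139e+00] F [-0.1 -0.5 -0.1] w 85.1
-> 0.21 -4.26 4.57 tw 9.62
```

Call:
servo_tool(
  commands=[0.2, -4.3, 4.5, 9.6, 0.2, 0.2, -4.3, 4.5, 9.6, 0.2, 0.2, -4.3, 4.5, 9.6, 0.2, 0.2, -4.3, 4.5, 9.6, 0.2, 0.2, -4.3, 4.5, 9.6, 0.2, 0.2, -4.3, 4.5, 9.6, 0.2, 0.2, -4.3, 4.5, 9.6, 0.2, 0.2, -4.3, 4.5, 9.6, 0.2, 0.2, -4.3, 4.5, 9.6, 0.2, 0.2, -4.3, 4.5, 9.6, 0.2],
)

```text
clock: 34.88
eef_pos: [601.7, -226.7, 111.7]
tool_rot: [-3.141, -0.001, 2.142]
force: [-0.2, -0.3, 0.3]
width: 68.5
```

```bash
python3 -c "
from h import *
d=snap('wrist','w16');np.save('w16.npy',d,allow_pickle=True)
print(proj(d,[601,-225.5,62]))
go(601,-225.5,37,122.4)
"
```

```text
[320.82133175 216.72601665]
t 34.9 at [ 601.7 -227.1  111.9] 122.7 rpy [-3.141e+00 -1.000e-03  2.142e+00] F [-0.3 -0.   0.3] w 68.1
-> 0.07 0.01 3.0 tw 0.05
```

View pics/w16.png

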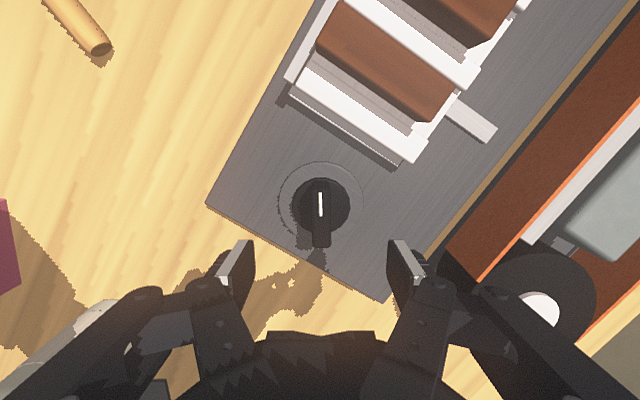

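Call:
servo_tool(
  commands=[0.07, 0, 1, 0, 0.2, 0.07, 0, 2, 0, 0.2, 0.07, 0, 2.8, 0, 0.2, 0.07, 0, 3, 0, 0.2, 0.07, 0, 3, 0, 1, 0.07, 0, 3, 0, 1, 0.07, 0, 3, 0, 1, 0.07, 0, 3, 0, 1, 0.07, 0, 3, 0, 1, 0.07, 0, 3, 0, 1],
)

```text
clock: 35.77
eef_pos: [602.1, -227.3, 39.0]
tool_rot: [3.139, 0.002, 2.137]
force: [0.7, 1.0, 5.2]
width: 13.0
```

```bash
python3 -c "
from h import *
go(601,-225.5,37,122.4)
"
```

```text
t 35.8 at [ 602.1 -227.3   39. ] 122.4 rpy [3.139e+00 2.000e-03 2.137e+00] F [0.7 1.  5.2] w 13.0
-> 0.08 -0.0 0.08 tw 0.01
```

Call:
servo_tool(
  commands=[0, 0, 0, 0.5, 1, 0, 0, 0, 1, 1, 0, 0, 0, 2, 1, 0, 0, 0, 3, 1, 0, 0, 0, 4, 1, 0, 0, 0, 5, 1, 0, 0, 0, 6, 1, 0, 0, 0, 7, 1, 0, 0, 0, 8, 1, 0, 0, 0, 8, 1],
)

```text
clock: 36.6
eef_pos: [602.8, -227.1, 39.0]
tool_rot: [3.138, -0.0, 1.296]
force: [2.7, 1.3, 6.7]
width: 12.8
```

```bash
python3 -c "
from h import *
go(602.1,-227.3,39,122.4-180)
print(ctrl.read_state()['torque'],ctrl.read_state()['qpos'])
d=snap('side','s17',(250,120,420,250),4.5)
"
```

```text
t 36.6 at [ 602.8 -227.1   39. ] 74.2 rpy [ 3.138 -0.     1.296] F [2.7 1.3 6.7] w 12.8
-> -0.01 -0.02 -0.0 tw 21.97
[ 0.27366392 -0.30861918 -0.12922622] [-0.06863999  0.98193084  0.69584787  1.68498097 -0.84250585  0.79619703
  0.75309471]
```

View pics/s17.png

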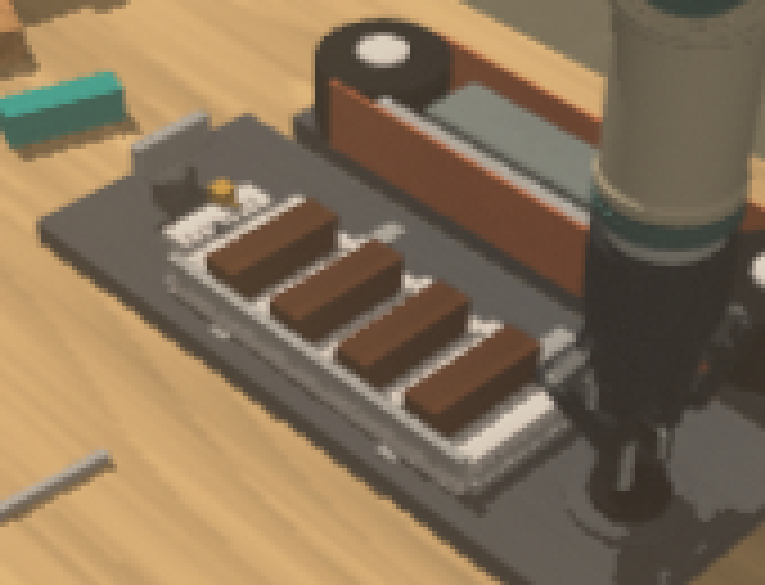

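Call:
servo_tool(
  commands=[0, 0, 0, 1, 1, 0, 0, 0, 2, 1, 0, 0, 0, 3, 1, 0, 0, 0, 4, 1, 0, 0, 0, 5, 1, 0, 0, 0, 6, 1, 0, 0, 0, 7, 1, 0, 0, 0, 8, 1, 0, 0, 0, 9, 1, 0, 0, 0, 9, 1],
)

```text
clock: 37.48
eef_pos: [603.4, -227.6, 39.0]
tool_rot: [3.138, -0.004, 0.354]
force: [3.7, -0.1, 5.6]
width: 12.8
```

```bash
python3 -c "
from h import *
go(602.1,-227.3,39,122.4-180)
print(ctrl.read_state()['torque'],ctrl.read_state()['qpos'])
d=snap('top','t18',(200,120,400,200),4)
"
```

```text
t 37.5 at [ 603.4 -227.6   39. ] 20.3 rpy [ 3.138 -0.004  0.354] F [ 3.7 -0.1  5.6] w 12.8
-> -0.04 -0.03 0.0 tw 12.98
[ 0.11394078 -0.67857164 -0.14504999] [-0.15501156  1.06352103  0.89157643  1.68684962 -1.02351141  0.92147768
 -0.05401108]
```

View pics/t18.png

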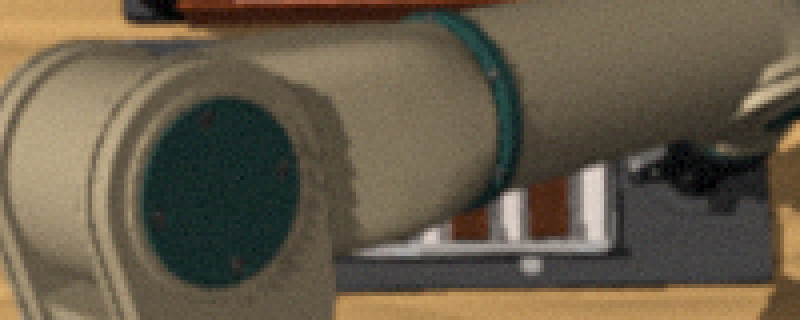

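Call:
servo_tool(
  commands=[0, 0, 0, 1, 1, 0, 0, 0, 2, 1, 0, 0, 0, 3, 1, 0, 0, 0, 4, 1, 0, 0, 0, 5, 1, 0, 0, 0, 6, 1, 0, 0, 0, 7, 1, 0, 0, 0, 8, 1, 0, 0, 0, 9, 1, 0, 0, 0, 9, 1],
)

```text
clock: 38.37
eef_pos: [603.3, -228.3, 39.0]
tool_rot: [-3.141, -0.006, -0.588]
force: [5.4, -1.5, 5.7]
width: 12.9
```

Call:
servo_tool(
  commands=[0, 0, 0, 1, 1, 0, 0, 0, 2, 1, 0, 0, 0, 3, 1, 0, 0, 0, 3.9, 1, 0, 0, 0, 3.9, 1, 0, 0, 0, 3.9, 1],
)

```text
clock: 38.87
eef_pos: [603.1, -228.6, 39.0]
tool_rot: [-3.139, -0.005, -0.991]
force: [4.8, -2.3, 4.5]
width: 13.1
```

```bash
python3 -c "
from h import *
go(602.1,-227.3,39,122.4-180)
print(ctrl.read_state()['torque'],ctrl.read_state()['qpos'])
"
```

```text
t 38.9 at [ 603.1 -228.6   39. ] -56.8 rpy [-3.139 -0.005 -0.991] F [ 4.8 -2.3  4.5] w 13.1
-> -0.06 0.01 0.0 tw 0.13
[-0.33109754 -0.9470182  -0.11423568] [-0.18073258  1.0975624   0.96064549  1.68794296 -1.08119753  0.97200302
 -1.35819796]
```

Call:
servo_tool(
  commands=[0, 0, 0, 0, 0.2, 0, 0, 0, 0, 0.2, 0, 0, 0, 0, 0.2, 0, 0, 0, 0, 0.2, 0, 0, -0.7, 0, 0.2, 0, 0, -1.5, 0, 0.2, 0, 0, -1.5, -1, 0.2, 0, 0, -1.5, -30, 0.2, 0, 0, -1.5, -30, 0.2, 0, 0, -1.5, -30, 0.2],
)

```text
clock: 39.7
eef_pos: [600.6, -227.4, 76.2]
tool_rot: [3.141, -0.001, -0.508]
force: [0.2, -0.8, 0.2]
width: 68.6
```

Call:
servo_tool(
  commands=[0, 0, -4, -11, 0.2, 0, 0, -4, -11, 0.2, 0, 0, -4, -11, 0.2, 0, 0, -4, -11, 0.2, 0, 0, -4, -11, 0.2, 0, 0, -4, -11, 0.2, 0, 0, -4, -11, 0.2, 0, 0, -4, -11, 0.2, 0, 0, -4, -11, 0.2, 0, 0, -4, -11, 0.2],
)

```text
clock: 40.53
eef_pos: [600.2, -227.8, 176.3]
tool_rot: [3.141, -0.0, 0.641]
force: [0.6, 0.0, 0.5]
width: 68.5
```

```bash
python3 -c "
from h import *
go(601.6,-227,172,123)
print(ctrl.read_state()['qpos'])
"
```

```text
t 40.5 at [ 600.2 -227.8  176.3] 36.7 rpy [ 3.141 -0.     0.641] F [0.6 0.  0.5] w 68.5
-> 0.06 0.01 0.17 tw -14.38
[-0.078566    0.78217881  0.71401531  1.61047381 -0.59141689  0.97515784
 -0.09774574]
```

Call:
servo_tool(
  commands=[0, 0, 0, -14.4, 0.2, 0, 0, 0, -14.4, 0.2, 0, 0, 0, -14.4, 0.2, 0, 0, 0, -14.4, 0.2, 0, 0, 0, -14.4, 0.2, 0, 0, 0, -14.4, 0.2, 0, 0, 0, -14.4, 0.2, 0, 0, 0, -14.4, 0.2, 0, 0, 0, -14.4, 0.2, 0, 0, 0, -14.4, 0.2],
)

```text
clock: 41.37
eef_pos: [600.1, -227.8, 175.5]
tool_rot: [-3.141, 0.001, 1.89]
force: [0.0, -1.1, -0.5]
width: 68.1
```

Call:
servo_tool(
  commands=[0, 0, 2, -2.6, 0.2, 0, 0, 2.7, -2.6, 0.2, 0, 0, 2.7, -2.6, 0.2, 0, 0, 2.7, -2.6, 0.2, 0, 0, 2.7, -2.6, 0.2],
)

```text
clock: 41.78
eef_pos: [601.4, -228.3, 109.0]
tool_rot: [3.141, 0.002, 2.155]
force: [-0.2, -0.5, 0.2]
width: 68.3
```

```bash
python3 -c "
from h import *
d=snap('wrist','w19');np.save('w19.npy',d,allow_pickle=True)
print(proj(d,[601,-225.5,62]))
go(601.8,-227.2,38,123)
"
```

```text
[322.42383704 216.29974833]
t 41.8 at [ 601.7 -228.3  109.4] 123.5 rpy [3.140e+00 3.000e-03 2.156e+00] F [0.  1.3 0.4] w 68.2
-> 0.03 0.03 2.86 tw 0.09
```

View pics/w19.png

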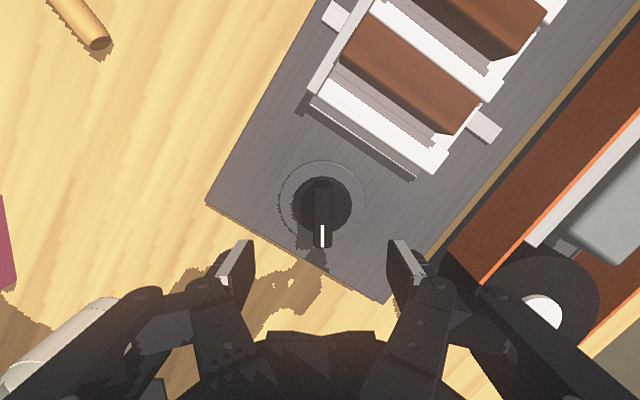

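Bar rotated half a turn (white line at (322,237)), carriage advanced. Regrasp and turn about 110°.

Call:
servo_tool(
  commands=[0.04, 0.02, 1, 0.1, 0.2, 0.04, 0.02, 2, 0.1, 0.2, 0.04, 0.02, 2.7, 0.1, 0.2, 0.04, 0.02, 2.85, 0.1, 0.2, 0.04, 0.02, 2.85, 0.1, 1, 0.04, 0.02, 2.85, 0.1, 1, 0.04, 0.02, 2.85, 0.1, 1, 0.04, 0.02, 2.85, 0.1, 1, 0.04, 0.02, 2.85, 0.1, 1, 0.04, 0.02, 2.85, 0.1, 1],
)

```text
clock: 42.67
eef_pos: [601.7, -226.4, 37.8]
tool_rot: [3.14, 0.002, 2.149]
force: [-0.0, 0.2, 6.5]
width: 12.9
```

Call:
servo_tool(
  commands=[0, 0, 0, 0.5, 1, 0, 0, 0, 1, 1, 0, 0, 0, 2, 1, 0, 0, 0, 3, 1, 0, 0, 0, 4, 1, 0, 0, 0, 5, 1, 0, 0, 0, 6, 1, 0, 0, 0, 7, 1, 0, 0, 0, 8, 1, 0, 0, 0, 8, 1],
)

```text
clock: 43.5
eef_pos: [603.1, -226.1, 37.8]
tool_rot: [3.137, 0.0, 1.308]
force: [1.7, 0.4, 5.4]
width: 12.9
```

Call:
servo_tool(
  commands=[0, 0, 0, 1, 1, 0, 0, 0, 2, 1, 0, 0, 0, 3, 1, 0, 0, 0, 4, 1, 0, 0, 0, 5, 1, 0, 0, 0, 6, 1, 0, 0, 0, 7, 1, 0, 0, 0, 8, 1, 0, 0, 0, 9, 1, 0, 0, 0, 9, 1],
)

```text
clock: 44.33
eef_pos: [604.3, -227.2, 37.8]
tool_rot: [3.136, -0.005, 0.366]
force: [5.6, -1.6, 1.8]
width: 13.1
```

```bash
python3 -c "
from h import *
go(601.8,-227.2,38,123)
s=snap('side','s20',(260,130,360,210),8);np.save('s20.npy',s,allow_pickle=True)
"
```

```text
t 44.3 at [ 604.3 -227.2   37.8] 20.9 rpy [ 3.136 -0.005  0.366] F [ 5.6 -1.6  1.8] w 13.1
-> -0.09 -0.04 -0.01 tw -17.01
```

View pics/s20.png

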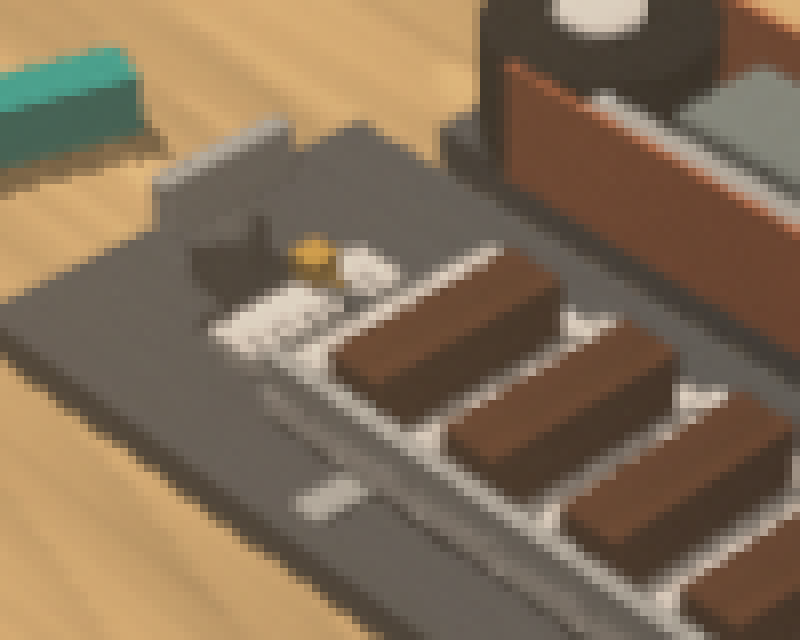

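Call:
servo_tool(
  commands=[0, 0, 0, 0, 0.2, 0, 0, 0, 0, 0.2, 0, 0, 0, 0, 0.2, 0, 0, 0, 0, 0.2, 0, 0, -0.7, 0, 0.2, 0, 0, -1.5, 0, 0.2, 0, 0, -3, 0, 0.2, 0, 0, -4, 0, 0.2, 0, 0, -4, 0, 0.2],
)

```text
clock: 45.13
eef_pos: [602.8, -228.5, 141.6]
tool_rot: [3.135, -0.006, 0.368]
force: [-0.0, 0.1, 0.4]
width: 68.5
```

```bash
python3 -c "
from h import *
go(612,60,120,90)
"
```

```text
t 45.1 at [ 602.8 -228.5  141.6] 21.1 rpy [ 3.135 -0.006  0.368] F [-0.   0.1  0.4] w 68.5
-> 4.5 -10.63 0.86 tw -11.48
```

Call:
servo_tool(
  commands=[4.5, -10.6, 0.2, -11.5, 0.2, 4.5, -10.6, 0.2, -11.5, 0.2, 4.5, -10.6, 0.2, -11.5, 0.2, 4.5, -10.6, 0.2, -11.5, 0.2, 4.5, -10.6, 0.2, -11.5, 0.2, 4.5, -10.6, 0.2, -11.5, 0.2, 4.5, -10.6, 0.2, -11.5, 0.2, 4.5, -10.6, 0.2, -11.5, 0.2, 4.5, -10.6, 0.8, -11.5, 0.2, 4.5, -10.6, 0.8, -11.5, 0.2],
)

```text
clock: 45.97
eef_pos: [608.1, 63.2, 113.9]
tool_rot: [-3.138, -0.0, 1.581]
force: [0.0, 0.1, 0.3]
width: 68.5
```

Call:
servo_tool(
  commands=[0, 0, 0, 0, 0.2, 0, 0, 0, 0, 0.2, 0, 0, 0, 0, 0.2],
)

```text
clock: 46.22
eef_pos: [610.0, 61.3, 116.2]
tool_rot: [3.142, 0.0, 1.57]
force: [-0.1, -0.3, -0.1]
width: 68.2
```

```bash
python3 -c "
from h import *
d=snap('wrist','w21');np.save('w21.npy',d,allow_pickle=True)
go(612,60,110,90)
q=proj(d,[612,115,34]);print(q,d['T'][:3,3]);u,v=q.astype(int)
cv2.imwrite('pics/w21c.png',cv2.resize(d['img'][v-45:v+45,u-65:u+65],None,fx=6,fy=6,interpolation=cv2.INTER_CUBIC));print(u-65,v-45)
"
```

```text
t 46.3 at [610.1  61.3 116.2] 90.0 rpy [3.141 0.    1.571] F [-0.6 -0.2  0.2] w 68.2
-> -0.05 0.08 0.25 tw -0.0
[323.42150958 137.20449345] [609.7218394  131.79341516 258.60588015]
258 92
```

View pics/w21c.png

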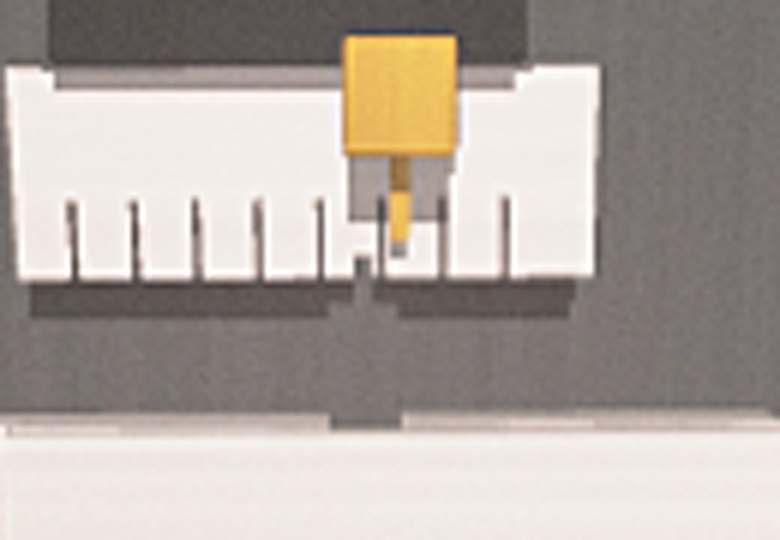

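```bash
python3 -c "
from h import *
d=np.load('w21.npy',allow_pickle=True).item()
P=lambda a,b:onz(d,258+a/6-.4,92+b/6-.4,34)
a=P(362.5,262);b=P(399,248);print(a,b,b-a,(b-a)[0]/5*180/np.pi)
go(602.5,-227.5,110,80)
"
```

```text
[607.87788526 116.44766312  34.        ] [612.50546516 118.18639862  34.        ] [4.6275799  1.73873551 0.        ] 53.02815951115931
t 46.3 at [610.1  61.3 116.2] 90.0 rpy [3.141 0.    1.571] F [-0.6 -0.2  0.2] w 68.2
-> -11.55 -0.3 0.25 tw 1.66
```

Call:
servo_tool(
  commands=[-11.5, -0.3, -0.4, 11.5, 0.2, -11.5, -0.3, -0.4, 11.5, 0.2, -11.5, -0.3, -0.4, 11.5, 0.2, -11.5, -0.3, -0.4, 11.5, 0.2, -11.5, -0.3, -0.4, 11.5, 0.2, -11.5, -0.3, 0.2, 11.5, 0.2, -11.5, -0.3, 0.2, 11.5, 0.2, -11.5, -0.3, 0.2, 11.5, 0.2, -11.5, -0.3, 0.2, 11.5, 0.2, -11.5, -0.3, 0.2, 11.5, 0.2],
)

```text
clock: 47.1
eef_pos: [602.7, -227.2, 111.0]
tool_rot: [3.141, 0.0, 0.359]
force: [0.9, 0.1, -0.4]
width: 68.4
```

Call:
servo_tool(
  commands=[0, 0, 0, 0, 0.2, 0, 0, 0, 0, 0.2],
)

```text
clock: 47.27
eef_pos: [603.1, -225.8, 111.0]
tool_rot: [3.141, 0.0, 0.37]
force: [0.2, -0.3, -0.1]
width: 67.8
```

```bash
python3 -c "
from h import *
d=snap('wrist','w22');np.save('w22.npy',d,allow_pickle=True)
go(601.7,-226.8,38,20.9)
"
```

```text
t 47.3 at [ 603.2 -225.6  111.1] 21.2 rpy [ 3.141 -0.     0.371] F [0.2 0.3 0. ] w 68.4
-> -0.07 0.02 2.92 tw 0.06
```

View pics/w22.png

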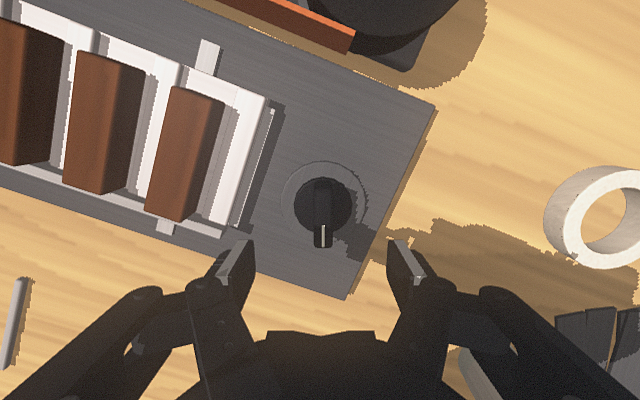

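Call:
servo_tool(
  commands=[-0.04, 0.03, 1, 0, 0.2, -0.04, 0.03, 2, 0, 0.2, -0.04, 0.03, 2.7, 0, 0.2, -0.04, 0.03, 2.9, 0, 0.2, -0.04, 0.03, 2.9, 0, 1, -0.04, 0.03, 2.9, 0, 1, -0.04, 0.03, 2.9, 0, 1, -0.04, 0.03, 2.9, 0, 1, -0.04, 0.03, 2.9, 0, 1, -0.04, 0.03, 2.9, 0, 1],
)

```text
clock: 48.15
eef_pos: [603.3, -227.6, 40.1]
tool_rot: [3.14, -0.002, 0.369]
force: [-0.5, 0.0, 6.4]
width: 12.8
```

```bash
python3 -c "
from h import *
go(601.7,-226.8,38,20.9-53)
"
```

```text
t 48.1 at [ 603.3 -227.6   40.1] 21.1 rpy [ 3.14e+00 -2.00e-03  3.69e-01] F [-0.5  0.   6.4] w 12.8
-> -0.05 -0.05 0.08 tw 8.87
```

Call:
servo_tool(
  commands=[0, 0, 0, 1, 1, 0, 0, 0, 2, 1, 0, 0, 0, 3, 1, 0, 0, 0, 4, 1, 0, 0, 0, 5, 1, 0, 0, 0, 6, 1, 0, 0, 0, 7, 1, 0, 0, 0, 8, 1, 0, 0, 0, 8.7, 1, 0, 0, 0, 8.8, 1],
)

```text
clock: 48.98
eef_pos: [603.3, -228.2, 40.1]
tool_rot: [3.14, -0.003, -0.556]
force: [-0.7, -1.5, 6.0]
width: 12.6
```

Call:
servo_tool(
  commands=[0, 0, 0, 0, 1, 0, 0, 0, 0, 1, 0, 0, 0, 0, 0.2, 0, 0, 0, 0, 0.2, 0, 0, 0, 0, 0.2, 0, 0, -1, 0, 0.2, 0, 0, -2, 0, 0.2, 0, 0, -3.5, 0, 0.2, 0, 0, -3.5, 0, 0.2],
)

```text
clock: 49.73
eef_pos: [605.0, -229.6, 132.5]
tool_rot: [3.142, -0.01, -0.553]
force: [0.6, -1.8, 0.9]
width: 68.2
```

```bash
python3 -c "
from h import *
go(611,61,116,90)
"
```

```text
t 49.7 at [ 605.  -229.6  132.5] -31.7 rpy [ 3.142 -0.01  -0.553] F [ 0.6 -1.8  0.9] w 68.2
-> -5.9 -10.02 0.66 tw -20.28
```

Call:
servo_tool(
  commands=[-5.9, -10, 0, -20.3, 0.2, -5.9, -10, 0, -20.3, 0.2, -5.9, -10, 0, -20.3, 0.2, -5.9, -10, 0, -20.3, 0.2, -5.9, -10, 0, -20.3, 0.2, -5.9, -10, 0, -20.3, 0.2, -5.9, -10, 0, -20.3, 0.2, -5.9, -10, 0, -20.3, 0.2, -5.9, -10, 0, -20.3, 0.2, -5.9, -10, 0, -20.3, 0.2],
)

```text
clock: 50.57
eef_pos: [607.9, 65.0, 125.8]
tool_rot: [-3.141, 0.0, 0.706]
force: [-0.1, -0.4, 0.5]
width: 68.1
```

```bash
python3 -c "
from h import *
go(611,61,116,90)
"
```

```text
t 50.6 at [607.9  65.  125.8] 40.5 rpy [-3.141  0.     0.706] F [-0.1 -0.4  0.5] w 68.1
-> -0.01 0.2 0.39 tw -8.26
```

Call:
servo_tool(
  commands=[0, 0.1, 0.5, -8.3, 0.2, 0, 0.1, 0.5, -8.3, 0.2, 0, 0.1, 0.5, -8.3, 0.2, 0, 0.1, 0.5, -8.3, 0.2, 0, 0.1, 0.5, -8.3, 0.2, 0, 0.1, 0.5, -8.3, 0.2, 0, 0.1, 0.5, -8.3, 0.2, 0, 0.1, 0.5, -8.3, 0.2, 0, 0.1, 0.5, -8.3, 0.2, 0, 0.1, 0.5, -8.3, 0.2],
)

```text
clock: 51.4
eef_pos: [609.7, 61.4, 113.5]
tool_rot: [-3.141, -0.0, 1.563]
force: [-0.1, 1.0, 0.0]
width: 68.4
```

```bash
python3 -c "
from h import *
d=snap('wrist','w23');np.save('w23.npy',d,allow_pickle=True)
go(611,61,110,90)
q=proj(d,[612,115,34]);print(q);u,v=q.astype(int)
cv2.imwrite('pics/w23c.png',cv2.resize(d['img'][v-45:v+45,u-65:u+65],None,fx=6,fy=6,interpolation=cv2.INTER_CUBIC));print(u-65,v-45)
"
```

```text
t 51.5 at [609.7  61.4 113.4] 89.6 rpy [-3.141  0.     1.564] F [ 0.8 -0.3 -0.6] w 68.2
-> -0.01 0.05 0.14 tw -0.07
[323.46039664 137.58421408]
258 92
```

View pics/w23c.png

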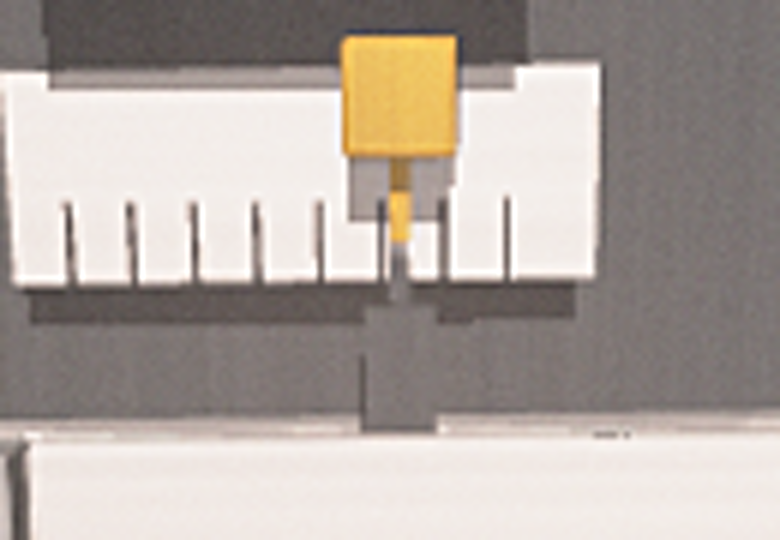

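```bash
python3 -c "
from h import *
d=np.load('w23.npy',allow_pickle=True).item();im=d['img'].astype(int)
for v in range(119,144): print(v,[tuple(im[v,u])[0] for u in range(316,334)])
hsv=cv2.cvtColor(d['img'],cv2.COLOR_BGR2HSV)
print([ (hsv[v,316:334,1]).tolist() for v in (125,127,129,131)])
"
```

```text
119 [np.int64(128), np.int64(142), np.int64(150), np.int64(150), np.int64(152), np.int64(153), np.int64(146), np.int64(69), np.int64(74), np.int64(80), np.int64(119), np.int64(153), np.int64(151), np.int64(144), np.int64(152), np.int64(155), np.int64(148), np.int64(170)]
120 [np.int64(140), np.int64(154), np.int64(154), np.int64(156), np.int64(156), np.int64(157), np.int64(154), np.int64(65), np.int64(74), np.int64(76), np.int64(123), np.int64(161), np.int64(154), np.int64(153), np.int64(156), np.int64(154), np.int64(144), np.int64(167)]
121 [np.int64(141), np.int64(153), np.int64(153), np.int64(154), np.int64(155), np.int64(160), np.int64(154), np.int64(68), np.int64(74), np.int64(75), np.int64(119), np.int64(158), np.int64(153), np.int64(152), np.int64(149), np.int64(150), np.int64(147), np.int64(169)]
122 [np.int64(141), np.int64(152), np.int64(156), np.int64(150), np.int64(152), np.int64(156), np.int64(154), np.int64(70), np.int64(72), np.int64(83), np.int64(121), np.int64(159), np.int64(155), np.int64(154), np.int64(153), np.int64(150), np.int64(147), np.int64(164)]
123 [np.int6
[... 5271 characters left out ...]
 np.int64(112), np.int64(103), np.int64(96), np.int64(97), np.int64(95), np.int64(90), np.int64(84), np.int64(89), np.int64(88)]
143 [np.int64(88), np.int64(84), np.int64(96), np.int64(112), np.int64(110), np.int64(110), np.int64(107), np.int64(113), np.int64(113), np.int64(115), np.int64(114), np.int64(112), np.int64(117), np.int64(117), np.int64(105), np.int64(89), np.int64(82), np.int64(84)]
[[27, 26, 28, 27, 22, 13, 55, 160, 156, 148, 98, 17, 24, 27, 29, 29, 34, 5], [31, 29, 28, 28, 26, 19, 49, 160, 149, 155, 93, 13, 29, 29, 27, 25, 36, 2], [17, 15, 17, 18, 19, 23, 29, 151, 155, 144, 66, 6, 15, 16, 21, 26, 38, 7], [13, 12, 13, 10, 15, 23, 25, 156, 169, 151, 62, 5, 10, 10, 13, 33, 29, 9]]
```

```bash
python3 -c "
from h import *
go(600.5,172.1,110,179.2)
"
```

```text
t 51.5 at [609.7  61.4 113.4] 89.6 rpy [-3.141  0.     1.564] F [ 0.8 -0.3 -0.6] w 68.2
-> 4.43 -0.4 0.14 tw -14.93
```

Call:
servo_tool(
  commands=[4.4, -0.4, -0.2, -14.9, 0.2, 4.4, -0.4, -0.2, -14.9, 0.2, 4.4, -0.4, -0.2, -14.9, 0.2, 4.4, -0.4, -0.2, -14.9, 0.2, 4.4, -0.4, -0.2, -14.9, 0.2, 4.4, -0.4, -0.2, -14.9, 0.2, 4.4, -0.4, -0.2, -14.9, 0.2, 4.4, -0.4, -0.2, -14.9, 0.2, 4.4, -0.4, -0.2, -14.9, 0.2, 4.4, -0.4, -0.2, -14.9, 0.2],
)

```text
clock: 52.28
eef_pos: [600.1, 171.4, 118.3]
tool_rot: [-3.141, -0.0, 2.821]
force: [-0.5, -0.1, 0.1]
width: 68.5
```

Call:
servo_tool(
  commands=[0, 0, 0, -3.1, 0.3, 0, 0, 0, -3.1, 0.3, 0, 0, 0, -3.1, 0.3, 0, 0, 0, -3.1, 0.3, 0, 0, 0, -3.1, 0.3],
)

```text
clock: 52.7
eef_pos: [600.2, 171.2, 118.4]
tool_rot: [-3.141, -0.0, 3.137]
force: [0.3, 0.1, -0.1]
width: 60.0
```

```bash
python3 -c "
from h import *
d=snap('wrist','w24');np.save('w24.npy',d,allow_pickle=True)
print(proj(d,[600.5,172.1,74]))
go(600.5,172.1,46,179.2)
"
```

```text
[321.31054334 221.78804484]
t 52.8 at [600.2 171.3 118.4] 179.8 rpy [-3.141 -0.     3.138] F [-0.9 -0.1 -0.2] w 59.7
-> -0.01 0.03 2.89 tw 0.1
```

View pics/w24.png

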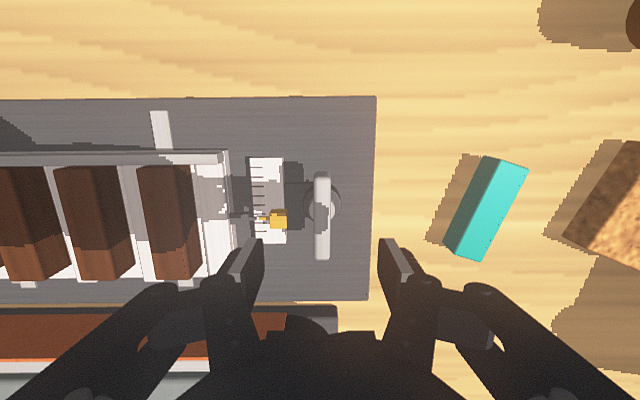

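Call:
servo_tool(
  commands=[0, 0.03, 1, 0, 0.3, 0, 0.03, 2, 0, 0.3, 0, 0.03, 2.7, 0, 0.3, 0, 0.03, 2.9, 0, 0.3, 0, 0.03, 2.9, 0, 1, 0, 0.03, 2.9, 0, 1, 0, 0.03, 2.9, 0, 1, 0, 0.03, 2.9, 0, 1, 0, 0.03, 2.9, 0, 1, 0, 0.03, 2.9, 0, 1],
)

```text
clock: 53.58
eef_pos: [601.4, 172.2, 47.7]
tool_rot: [3.141, 0.002, 3.14]
force: [-0.8, -0.5, 5.7]
width: 14.1
```

Call:
servo_tool(
  commands=[0, 0, 0, 0.5, 1, 0, 0, 0, 1, 1, 0, 0, 0, 2, 1, 0, 0, 0, 3, 1, 0, 0, 0, 4, 1, 0, 0, 0, 5, 1, 0, 0, 0, 6, 1, 0, 0, 0, 7, 1, 0, 0, 0, 8, 1, 0, 0, 0, 8, 1],
)

```text
clock: 54.42
eef_pos: [601.1, 171.5, 47.6]
tool_rot: [3.141, 0.002, 2.298]
force: [-1.4, -2.3, 7.0]
width: 14.4
```

```bash
python3 -c "
from h import *
go(600.5,172.1,46,97.5)
print(ctrl.read_state()['torque'])
"
```

```text
t 54.4 at [601.1 171.5  47.6] 131.7 rpy [3.141e+00 2.000e-03 2.298e+00] F [-1.4 -2.3  7. ] w 14.4
-> 0.03 -0.0 0.07 tw 5.7
[-0.52319156  0.30322472 -0.07784937]
```

Call:
servo_tool(
  commands=[0, 0, 0, 1, 1, 0, 0, 0, 2, 1, 0, 0, 0, 3, 1, 0, 0, 0, 4, 1, 0, 0, 0, 5, 1, 0, 0, 0, 5.5, 1, 0, 0, 0, 5.8, 1, 0, 0, 0, 5.8, 1, 0, 0, 0, 5.8, 1],
)

```text
clock: 55.17
eef_pos: [600.6, 171.3, 47.7]
tool_rot: [3.141, 0.0, 1.695]
force: [-2.6, -2.3, 8.3]
width: 14.7
```

```bash
python3 -c "
from h import *
go(600.5,172.1,46,97.5)
print(ctrl.read_state()['torque'])
"
```

```text
t 55.2 at [600.6 171.3  47.7] 97.1 rpy [3.141 0.    1.695] F [-2.6 -2.3  8.3] w 14.7
-> 0.03 -0.0 0.07 tw -0.07
[-0.56921608  0.59827483 -0.05135839]
```

Call:
servo_tool(
  commands=[0, 0, 0, 0, 0.3, 0, 0, 0, 0, 0.3, 0, 0, 0, 0, 0.3, 0, 0, 0, 0, 0.3, 0, 0, -1, 0, 0.3, 0, 0, -2, 0, 0.3, 0, 0, -2.8, 0, 0.3, 0, 0, -2.8, 0, 0.3],
)

```text
clock: 55.83
eef_pos: [603.2, 172.7, 120.1]
tool_rot: [3.134, -0.001, 1.696]
force: [1.0, 0.0, 1.2]
width: 59.9
```

```bash
python3 -c "
from h import *
go(611,61,114,90)
"
```

```text
t 55.8 at [603.2 172.7 120.1] 97.2 rpy [ 3.134e+00 -1.000e-03  1.696e+00] F [1.  0.  1.2] w 59.9
-> -4.47 -0.25 0.24 tw 1.19
```

Call:
servo_tool(
  commands=[-1, 0, 0, 1.2, 0.3, -2, -0.1, 0, 1.2, 0.3, -3.2, -0.2, 0.1, 1.2, 0.3, -4.4, -0.2, 0.1, 1.2, 0.3, -4.4, -0.2, 0.1, 1.2, 0.3, -4.4, -0.2, 0.1, 1.2, 0.3, -4.4, -0.2, 0.1, 1.2, 0.3],
)

```text
clock: 56.42
eef_pos: [608.7, 63.1, 113.0]
tool_rot: [-3.141, -0.001, 1.57]
force: [-0.3, 0.2, 0.3]
width: 60.0
```

```bash
python3 -c "
from h import *
d=snap('wrist','w25');np.save('w25.npy',d,allow_pickle=True)
go(611,61,114,90)
q=proj(d,[612,115,34]);print(q);u,v=q.astype(int)
cv2.imwrite('pics/w25c.png',cv2.resize(d['img'][max(0,v-100):v+45,u-65:u+65],None,fx=4,fy=4,interpolation=cv2.INTER_CUBIC));print(u-65,v-100)
"
```

```text
t 56.5 at [608.7  64.  113. ] 90.0 rpy [-3.141e+00 -1.000e-03  1.571e+00] F [-0.4  1.1 -0.9] w 59.8
-> -0.12 0.09 -0.04 tw 0.01
[325.22324431 140.09533143]
260 40
```

View pics/w25.png

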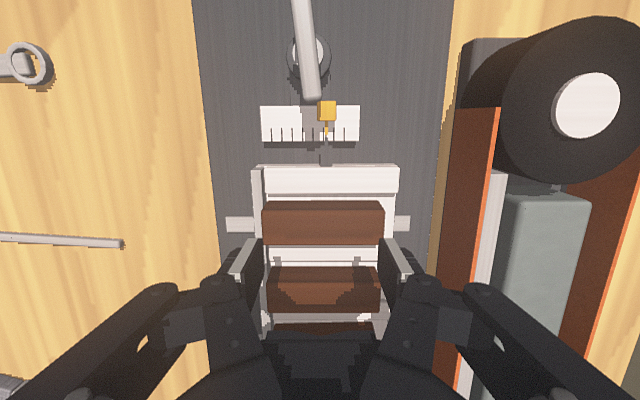

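View pics/w25c.png

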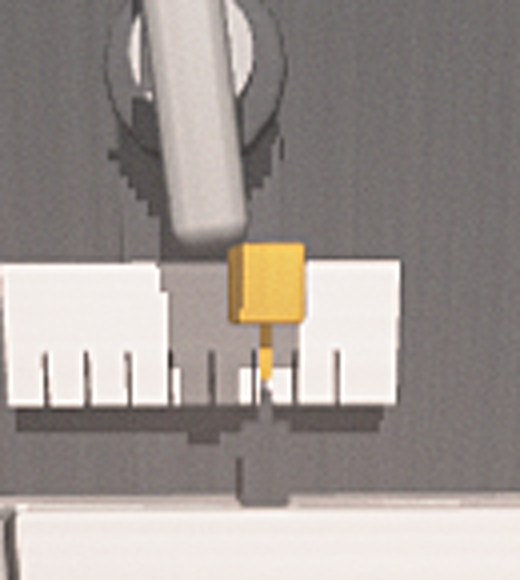

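```bash
python3 -c "
from h import *
d=np.load('w25.npy',allow_pickle=True).item()
P=lambda a,b:onz(d,260+a/4-.4,40+b/4-.4,74)
a=P(209,222);b=P(183,10);print(a,b,np.degrees(np.arctan2(*(b-a)[[1,0]])))
im=d['img']; print([im[v,319:333,0].tolist() for v in (131,132,135,136,138,139)])
go(560,-35,250,90)
"
```

```text
[603.32929714 144.60004237  74.        ] [599.87559193 172.92314207  74.        ] 96.95229700078588
[[145, 142, 147, 133, 66, 151, 87, 95, 97, 132, 144, 139, 142, 140], [161, 235, 232, 222, 98, 238, 80, 86, 113, 208, 231, 228, 231, 224], [168, 244, 239, 234, 102, 255, 129, 157, 239, 234, 235, 233, 238, 239], [167, 245, 240, 235, 103, 255, 138, 177, 252, 241, 235, 234, 236, 239], [171, 248, 243, 240, 91, 226, 98, 103, 127, 226, 239, 237, 240, 243], [175, 255, 249, 246, 92, 230, 106, 108, 139, 237, 249, 246, 249, 249]]
t 56.5 at [608.7  64.  113. ] 90.0 rpy [-3.141e+00 -1.000e-03  1.571e+00] F [-0.4  1.1 -0.9] w 59.8
-> -3.96 -1.95 -5.48 tw 0.01
```

Call:
servo_tool(
  commands=[-1, 0, -3, -3, 0.3, -2, 0.5, -5.5, -6, 0.3, -4, 1, -6, -15, 0.3, -4, 1, -6, -15, 0.3, -4, 1, -6, -15, 0.3, -4, 1, -6, -15, 0.3, -4, 1, -6, -15, 0.3, -4, 1, -6, -15, 0.3, -4, 1, -6, -15, 0.3, -4, 1, -6, -15, 0.3],
)

```text
clock: 57.3
eef_pos: [634.0, -35.5, 263.4]
tool_rot: [3.141, -0.001, 2.829]
force: [-0.4, 0.6, -0.8]
width: 59.6
```

Call:
servo_tool(
  commands=[0, 0, 0, -4, 0.3, 0, 0, 0, -4, 0.3, 0, 0, 0, -4, 0.3, 0, 0, 0, -4, 0.3, 0, 0, 0, -4, 0.3, 0, 0, 0, -4, 0.3],
)

```text
clock: 57.8
eef_pos: [634.0, -36.2, 263.4]
tool_rot: [3.141, -0.0, -3.044]
force: [0.7, -0.5, 0.4]
width: 59.7
```

```bash
python3 -c "
from h import *
d=snap('wrist','w26');np.save('w26.npy',d,allow_pickle=True)
snap('side','s26')
go(640,-35,250,180)
cv2.imwrite('pics/w26c.png',cv2.resize(d['img'][80:240,170:440],None,fx=2.9,fy=2.9,interpolation=cv2.INTER_CUBIC))
"
```

```text
t 57.9 at [634.  -36.7 263.4] -174.4 rpy [ 3.141 -0.    -3.044] F [-0.1  0.  -1.1] w 59.7
-> -0.25 0.05 0.54 tw 0.93
```

View pics/w26.png

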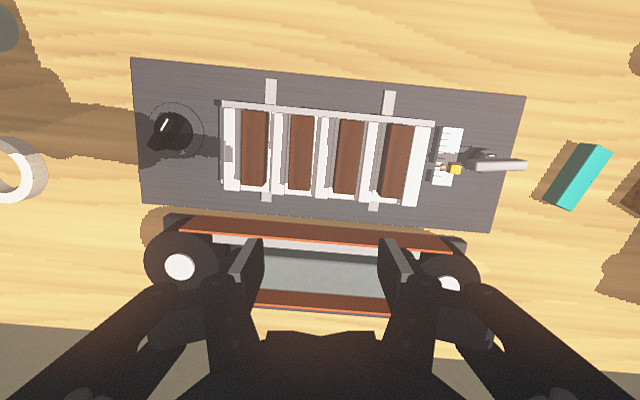

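View pics/w26c.png

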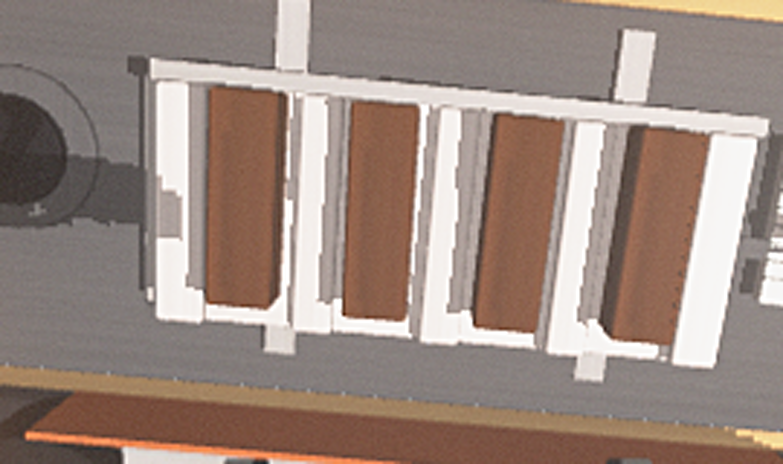

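View pics/s26.png

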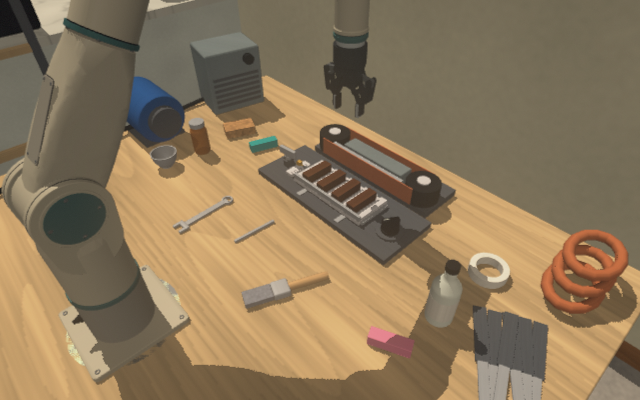

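```bash
python3 -c "
from h import *
go(636,-33,125,180)
"
```

```text
t 57.9 at [634.  -36.7 263.4] -174.4 rpy [ 3.141 -0.    -3.044] F [-0.1  0.  -1.1] w 59.7
-> -0.1 0.14 5.54 tw 0.93
```

Call:
servo_tool(
  commands=[-0.1, 0.1, 1.5, 0.9, 0.3, -0.1, 0.1, 3, 0.9, 0.3, -0.1, 0.1, 4.5, 0.9, 0.3, -0.1, 0.1, 5.5, 0.9, 0.3, -0.1, 0.1, 5.5, 0.9, 0.3, -0.1, 0.1, 5.5, 0.9, 0.3, -0.1, 0.1, 5.5, 0.9, 0.3],
)

```text
clock: 58.48
eef_pos: [637.7, -34.9, 127.8]
tool_rot: [-3.141, 0.003, -3.139]
force: [0.2, -0.4, 0.8]
width: 59.6
```

```bash
python3 -c "
from h import *
d=snap('wrist','w27');np.save('w27.npy',d,allow_pickle=True)
print(d['T'][:3,3]);
for y in (-120,54): print(proj(d,[566,y,48]),proj(d,[566,y,60]))
cv2.imwrite('pics/w27c.png',cv2.resize(d['img'][90:190,180:330],None,fx=5,fy=5,interpolation=cv2.INTER_CUBIC))
cv2.imwrite('pics/w27d.png',cv2.resize(d['img'][90:190,320:470],None,fx=5,fy=5,interpolation=cv2.INTER_CUBIC))
go(636,-33,125,180)
"
```

```text
[566.79245847 -34.64002272 270.01107264]
[205.15674751 112.47051895] [198.53974294 112.38007372]
[441.09560514 113.41405221] [447.97503046 113.37754359]
t 58.5 at [638.  -34.9 128.4] -179.8 rpy [-3.141  0.004 -3.139] F [ 0.3 -0.4  0.1] w 60.1
-> 0.08 0.08 0.13 tw 0.03
```

View pics/w27c.png

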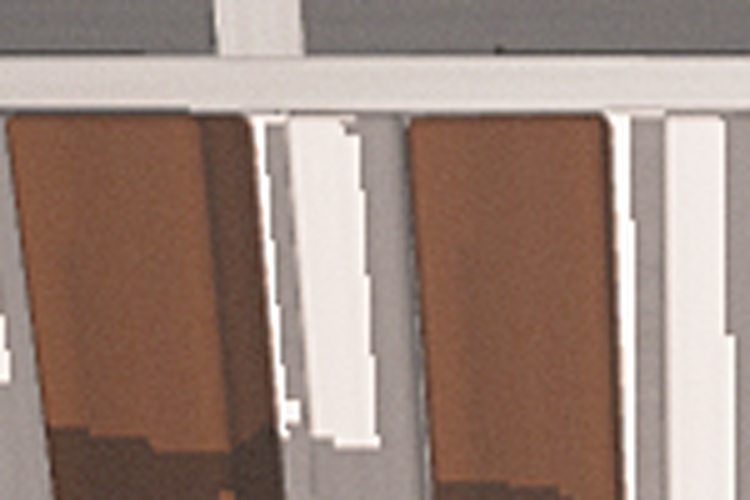

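View pics/w27d.png

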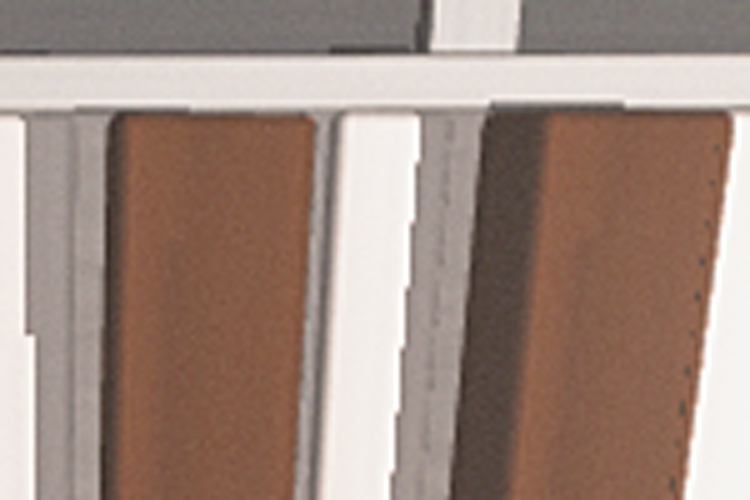

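```bash
python3 -c "
from h import *
print(ctrl.finish_job())
"
```

```text
the job is handed in; nothing more can be done
None
```

I freed the clamp and laid all four dark blocks flat in the tray, one to a lane. Each was pushed back until it met the stop with 4–6 N. I then turned the feed knob clockwise in three grips, with the clamp free, until the pointer met the depth flag, and locked the clamp again. The job was handed in at about 58.5 s of the 210 s allowed.

The last checks, made from wrist-camera pictures:
- **Pointer:** the pointer and flag tips sit in the same pixel columns (within about 0.2 mm). This held both before and after locking.
- **Clamp:** the bar lies at about 97°, which is roughly 1.45 rad, above the 1.25 needed for locked.
- **Blocks:** seen from straight above the stop, all four back ends meet it with no visible gap (under about 0.5 mm).

No check failed or disagreed, the pink and turquoise look-alikes were left alone, and the gripper was clear of everything at the end. I saw no block knocked aside and no slackening of the grip.

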